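Hang the dip basket on the gated side hook

ROBOT

A 6-joint arm with a two-finger parallel gripper is mounted at the origin on a cart in front of the work surface, level with it; the furniture and walls round the work are solid. World frame = base frame: x ahead of the robot, y to its left, z up, the work surface at z = 0. Lengths are in m, angles in rad, forces in N, time in s.
With the tool pointing down it reaches from about 0.25 to 0.725 m from the base axis. Payload 4 kg.
Tool frame: the origin (TCP) lies midway between the tips of the shut fingers; the grasp point (between the pads) lies 19 mm behind it; z points along the fingers, y is the direction in which the jaws open and shut (so a half turn about z gives the same grasp; the last joint's range is limited). The gripper opens to 85 mm and grips with 20 to 120 N. Pads are 22 mm wide; open, the fingers measure 114 mm over their backs; the gripper's body (76 mm by 85 mm) begins 54 mm behind the grasp point. The pads swing forward as they close: fully open they stand 13 mm farther back than shut.
Start: joints at [1.256, 0.241, 0.005, 1.335, 0, 1.571], TCP at [0.155, 0.475, 0.231] pointing down, gripper open.
Joint ranges: [-2.72, 2.72], [-1.05, 1.87], [-1.09, 1.28], [-1.99, 2.15], [-1.42, 1.44], [-3.14, 3.14]. Speed limits (rad/s): [2.79, 2.79, 3.14, 3.14, 3.14, 3.14].

INTERFACE

Orientations are given as a unit quaternion [x, y, z, w].
In Python, from workcell import bot gives the robot as it stands.
- The arm moves only by the shell command python3 -m inch 'ROWS'. ROWS is JSON, a list of rows, each a list of 5 numbers: the shift along the tool's x, y, z scaled (see below), then the turn about the tool's z scaled (see below), then the closure, from 0 (fully open) to 1 (shut). A call has 1 to 10 rows; each row is the pose to reach, as a shift and turn from the pose commanded when the call began, along the tool's axes at that moment; what a row does not reach only later rows make up. The controller multiplies each number of a shift by 100 cm and each number of a turn by 120 degrees. A row lasts 1/8 s, in which the tool goes at most 62.5 mm and 10.7 degrees, less where a joint would pass 70% of its speed; a pose out of reach is approached as far as the arm can. A call with a number of a shift or a turn outside -1 to 1 is refused whole. A call with a gripper value outside its range is refused whole. The fingers move at their own pace and stop on an object; the grip force is fixed at half the most. Time passes only in rows, so rows that repeat a pose let the fingers close. It gives the time, the measured TCP pose, the force and the opening at its end, in the units of the state.
- bot.get_obs(): the state, without advancing time (a new reading comes with each control period).
- bot.camera(name): name is "scene" or "top" or "wrist"; returns the picture (420x560x3 uint8, red, green, blue); there is no depth.
- bot.calibration(name): a dict with "intrinsics" (3x3 intrinsics, pixels), "xyz" and "attitude" of the camera in the world; the wrist camera has in their place "tool_from_camera" (4x4, takes a point from camera to tool coordinates, whose origin is the TCP and whose axes are the flange's). Camera axes: x right, y down, z forward; pixel columns grow to the right and rows downward; lengths in m; the calibration is good to about 2 mm. The wrist camera is an equidistant fisheye: a pixel r from the principal point sees the ray r / f radians off the axis. A picture is of the moment at which its call begins: read the wrist's pose just before it. calibration takes no time and is no camera call.
- bot.job_done(): hands the job in, once; it reports no verdict.
Trained networks look in the newest picture that a camera, given by its name, has taken for a name from the list of things; names that differ only in an ending like _2 or _b are one class to them, and where a whole thing is asked for, a point or a joint stands for the part that bears it (a point fixed in the world has none). Each returns a list of dicts, best first, with "score" (0 to 1); they miss things now and then, are a little off and sometimes report something else, mostly with a low value. They report only what shows in the picture. A call takes as long as a camera call.
- bot.masks_of(camera, target): "pixels" (420x560 bool, what is visible of it) and "extent" ([left, top, width, height] as shares, 0 to 1, of the picture: columns of its width, rows of its height, round what is visible of it).
- bot.spot_point(camera, target): "point" ([column, row] as shares, 0 to 1, of the picture: columns of its width, rows of its height: a listed point, or the origin of a listed thing).
The state is a dict: "clock": time; "joint_pos": joint angles; "joint_vel": joint speeds; "tau": joint torques, N m; "eef_pos": TCP position; "tool_rot": TCP orientation; "ft_force": force on the tool from outside, world axes, zero at the start; "ft_torque": the same for the moment, N m; "grip_width": finger opening in m.
Only numpy, scipy, OpenCV 4.12 (cv2) and the standard library are available. Lean on these libraries where they do the work, as an engineer would, in place of code of your own. Each camera call takes 0.05 s, during which the arm holds its last target.

TASK

Pick up the wire dip basket by its grip tab and hang it on the drip stand: bring its hanging bar sideways through the hook's sprung gate and let it down into the throat, so that the basket hangs freely from the bar over the dish with the gate closed behind it. The hook's clamped height is not known, so feel for the lip and be gentle: never press hard on the hook or stand, and leave the dish, the glue bottle and the round tin where they are.

Things in the scene. Friction and masses are not known exactly. Their poses are not given: they have to be found in the camera images.
- basket: Loose round steel wire basket, 60 mm across, 190 mm tall in all, 120 to 190 g, standing upright; its cup takes the lowest 41 mm. Origin: centre of its underside; z up; y runs along the hanging bar. It is the same turned by half a turn.
- bar (a point): Centre of the basket's hanging bar: round, 6 mm thick, along y, 115 mm above the underside (74 mm above the cup's rim), held by two upright wires (5 mm thick, centred at y = -22 and +22 mm). Above it is a window 34 mm high and 39 mm wide, through which the hook's plate passes, closed by a top bar (5 mm thick, centre 40 mm above this point). Axes as the basket's.
- tab (a point): Centre of the basket's flat grey grip tab, 58 mm above the hanging bar's centre: 10 mm thick in x, 24 mm wide in y, 34 mm tall in z. Axes as the basket's.
- stand: Steel drip stand fixed to the bench: foot plate, 16 mm post, and a sleeve clamped on the post that carries a side-opening hook. Origin: on the bench, straight below the middle of the hook's throat; z up; x points from throat to post (post axis at x = +60 mm), so the mouth opens to -x. The hook is a C-shaped steel plate in the x-z plane, 10 mm thick, centred on y = 0.
- lip_foot (a point): Point on the bench straight below the open part of the hook's lip (33 mm in front of the throat's middle). The lip's flat top is 10 mm above the throat's floor and runs from x = -42 to -5 mm in the stand's frame; from -42 to -20 mm it is open from above. The lip is 12 mm thick (18 mm near the throat).
- throat_foot (a point): The stand's origin again, below the throat: a notch from x = -5 to +5 mm with a back wall. Its floor is 145 to 190 mm above the bench: the sleeve's setting differs each time and is NOT reported; it holds firm. Above, a guard (underside 20 mm, top 32 mm, with a rib to 35 mm, above the floor) covers x = -20 to +16 mm. Nothing of the stand is higher.
- gate (a joint): Sprung flap closing the hook's mouth, hung on a pin at x = -17 mm, 19 mm above the throat's floor; 8.5 mm long, 2 mm thick. 0 = closed (hanging down); grows, in rad, as it is pushed inward (+x) and up, to 1.5. A bar sliding on the lip opens it with a push of about 3 to 5 N, to about 1.2; it springs shut above a bar lying in the throat.
- dish: Small loose white porcelain dish, 56 mm across, 24 mm high, under the hook. Origin: centre of its underside. To be left alone.
- glue: Small loose white squeeze bottle with a pointed nozzle, 26 mm across, 56 mm tall. Origin: centre of its underside, z up. To be left alone.
- tin: Loose round flat whitish tin with a lid, 58 mm across, 24 mm high. Origin: centre of its underside. To be left alone.

How it is judged:
On the way, in this order (a step that is already met when the one before it is completed fails the run):
1. the basket is lifted clear of the bench (height (world z) of basket above 0.03 m and contact force between the fingers and basket above 1 N), for 0.2 s.
2. the hanging bar pushes the gate open in the hook's mouth (value of joint gate above 0.5 rad and x of bar in the frame of stand between -0.03 and 0 m and y of bar in the frame of stand between -0.018 and 0.018 m), for 0.05 s.
At the end, for the whole second after the job is handed in: The hanging bar lies in the throat (its centre within 4.5 mm of the throat's middle in x, within 15 mm in y, 146 to 195 mm above the bench), the gate is closed (below 0.15 rad), the basket hangs on the stand, released, within 0.3 rad of upright and at rest (x of bar in the frame of stand between -0.0045 and 0.0045 m and y of bar in the frame of stand between -0.015 and 0.015 m and z of bar in the frame of stand between 0.146 and 0.195 m and value of joint gate below 0.15 rad and angle between basket's own z axis and vertical below 0.3 rad and contact force between basket and stand above 0.5 N and linear speed of basket below 0.03 m/s and angular speed of basket below 0.5 rad/s); the robot touches nothing.
It fails at once if the basket is pressed against the hook or stand with more than 20 N (contact force between basket and stand above 20 N).
It fails at once if the robot pushes the stand or hook itself with more than 10 N (contact force between any of the fingers, the arm and stand above 10 N).
It fails at once if the dish is shifted by more than 25 mm (distance of dish from where it was at the start of the episode above 0.025 m).
It fails at once if the glue bottle is shifted by more than 25 mm or knocked over (distance of glue from where it was at the start of the episode above 0.025 m or angle between glue's own z axis and vertical above 0.5 rad).
It fails at once if the round tin is shifted by more than 25 mm (distance of tin from where it was at the start of the episode above 0.025 m).
It also fails if it takes over 64 s, if anything falls off the work surface, if the arm or the gripper's body presses on something with over 40 N, if the wrist force passes 120 N, or if a joint passes its speed limit or range.

## Working session

There is one attempt and no reset: what is moved stays moved. The work goes in short steps, Python scripts to look and compute and a shell command to move; the robot and the scene stay as the last step left them, time stands still between calls to the robot, and variables do not carry over. Pictures are saved under pics/ and viewed, and the job is handed in when it is done.

```bash
ls; mkdir -p pics; python3 - <<'E'
from workcell import bot
import cv2
print(bot.get_obs())
for n in ("scene","top","wrist"):
    im=bot.camera(n); cv2.imwrite(f"pics/{n}0.png",im[:,:,::-1])
    print(n,bot.calibration(n))
E
```

```text
pics
{'clock': 0.0, 'joint_pos': array([1.25599812e+00, 2.41417747e-01, 3.71757497e-03, 1.33517679e+00,
       3.31861988e-05, 1.57078400e+00]), 'joint_vel': array([ 0.00054539, -0.00029642, -0.00020684,  0.00111358, -0.00077313,
        0.00024602]), 'tau': array([ 2.46224545e-04, -3.72319937e+01,  2.52406883e+01,  1.71383901e-02,
        8.10894971e-05,  1.50944925e-05]), 'eef_pos': array([0.15460879, 0.47483699, 0.23040802]), 'tool_rot': array([ 1.56743838e-01,  9.87638743e-01, -1.02485536e-03, -1.79464049e-04]), 'ft_force': array([-0.18692799, -0.19881729,  0.15428455]), 'ft_torque': array([-0.00532182, -0.01045308,  0.02965738]), 'grip_width': 0.08533082535155896}
scene {'intrinsics': array([[473.98511439,   0.        , 281.51843736],
       [  0.        , 473.98511439, 207.19799094],
       [  0.        ,   0.        ,   1.        ]]), 'xyz': array([-0.24834559, -0.34951354,  0.56699535]), 'attitude': array([ 0.65083312, -0.58103739,  0.32302823, -0.36669408])}
top {'intrinsics': array([[389.08944562,   0.        , 275.91976043],
       [  0.        , 389.08944562, 212.65592555],
       [  0.        ,   0.        ,   1.        ]]), 'xyz': array([ 0.3133579 , -0.26805958,  0.97948135]), 'attitude': array([ 0.70815029, -0.70027797,  0.07140174, -0.05509748])}
wrist {'intrinsics': array([[325.1922621 ,   0.        , 278.84895931],
       [  0.        , 325.1922621 , 212.77969714],
       [  0.        ,   0.        ,   1.        ]]), 'tool_from_camera': array([[ 4.18016720e-04, -9.53027108e-01, -3.02884725e-01,
         7.79081476e-02],
       [ 9.99999806e-01,  2.58211107e-04,  5.67656404e-04,
        -1.88707665e-04],
       [-4.62783740e-04, -3.02884903e-01,  9.53027031e-01,
        -1.42714133e-01],
       [ 0.00000000e+00,  0.00000000e+00,  0.00000000e+00,
         1.00000000e+00]])}
```

View pics/scene0.png

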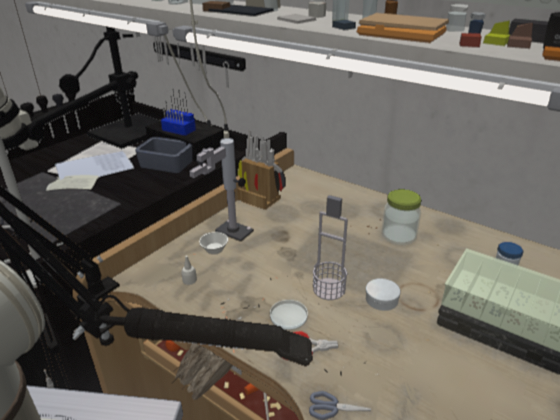

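View pics/top0.png

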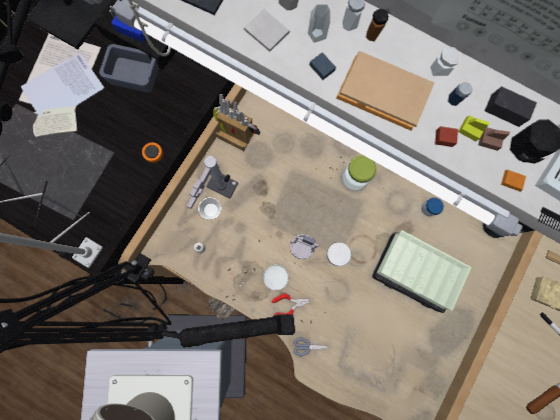

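View pics/wrist0.png

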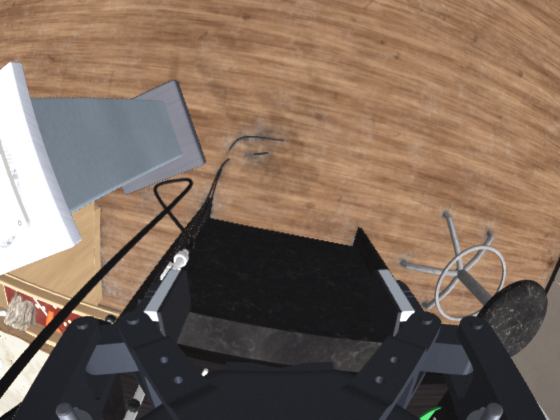

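```bash
cat > h.py <<'E'
import numpy as np, cv2
from workcell import bot
from scipy.spatial.transform import Rotation as R
C={n:bot.calibration(n) for n in("scene","top","wrist")}
def ray(n,px,obs=None):
    c=C[n];K=c["intrinsics"];u=(px[0]-K[0,2])/K[0,0];v=(px[1]-K[1,2])/K[1,1]
    if n=="wrist":
        obs=obs or bot.get_obs()
        r=np.hypot(u,v);d=np.array([np.sin(r)*u/max(r,1e-9),np.sin(r)*v/max(r,1e-9),np.cos(r)])
        T=c["tool_from_camera"];Rt=R.from_quat(obs["tool_rot"]).as_matrix()
        return obs["eef_pos"]+Rt@T[:3,3],Rt@T[:3,:3]@d
    d=R.from_quat(c["attitude"]).as_matrix()@np.array([u,v,1]);return c["xyz"],d/np.linalg.norm(d)
def onz(n,px,z,obs=None):
    o,d=ray(n,px,obs);return o+d*(z-o[2])/d[2]
def tri(rays):
    A=0;b=0
    for o,d in rays:
        P=np.eye(3)-np.outer(d,d);A=A+P;b=b+P@o
    x=np.linalg.solve(A,b);return x,[np.linalg.norm((np.eye(3)-np.outer(d,d))@(x-o)) for o,d in rays]
def proj(n,p,obs=None):
    c=C[n];K=c["intrinsics"]
    if n=="wrist":
        obs=obs or bot.get_obs();T=c["tool_from_camera"];Rt=R.from_quat(obs["tool_rot"]).as_matrix()
        q=T[:3,:3].T@(Rt.T@(np.array(p)-obs["eef_pos"])-T[:3,3])
        s=np.hypot(q[0],q[1]);th=np.arctan2(s,q[2]);return np.array([K[0,2]+K[0,0]*th*q[0]/s,K[1,2]+K[0,0]*th*q[1]/s])
    q=R.from_quat(c["attitude"]).as_matrix().T@(np.array(p)-c["xyz"]);return (K@q/q[2])[:2]
E
python3 - <<'E'
from h import *
for n in("scene","top"):
    for t in("basket","bar","tab","stand","lip_foot","throat_foot","gate","dish","glue","tin"):
        try:
            r=bot.spot_point(n,t)
            for k in r[:2]:
                px=np.array(k["point"])*[560,420]; print(n,t,round(k["score"],2),px.round(1),onz(n,px,0).round(4))
            if not r: print(n,t,None)
        except Exception as e: print(n,t,e)
E
```

```text
scene basket 0.92 [329.1 288.4] [ 0.4036 -0.3558  0.    ]
scene bar 0.82 [330.5 239.8] [ 0.5538 -0.354   0.    ]
scene tab 0.77 [337.6 202.2] [ 0.7067 -0.3661  0.    ]
scene stand 0.88 [215.5 246.8] [ 0.5044 -0.1241  0.    ]
scene lip_foot None
scene throat_foot 0.76 [220.1 247.9] [ 0.5018 -0.1342  0.    ]
scene gate it knows: bar, basket, dish, glue, lip_foot, stand, tab, throat_foot, tin
scene dish 0.63 [214.6 249.8] [ 0.4942 -0.1248  0.    ]
scene glue 0.8 [187.4 280.7] [ 0.3964 -0.0974  0.    ]
scene tin 0.59 [382.6 301.1] [ 0.3808 -0.4485  0.    ]
top basket 0.75 [299.  248.6] [ 0.3996 -0.3489  0.    ]
top basket 0.57 [210.2 204.2] [ 0.5106 -0.1216  0.    ]
top bar 0.58 [306.6 245.3] [ 0.4082 -0.3682  0.    ]
top tab 0.6 [311.2 239.9] [ 0.422  -0.3799  0.    ]
top stand 0.82 [208.4 204.1] [ 0.5108 -0.1169  0.    ]
top lip_foot 0.66 [336.7 252.7] [ 0.3903 -0.4441  0.    ]
top throat_foot 0.73 [210.7 204.6] [ 0.5096 -0.1228  0.    ]
top gate it knows: bar, basket, dish, glue, lip_foot, stand, tab, throat_foot, tin
top dish 0.7 [210.4 214.4] [ 0.4841 -0.1231  0.    ]
top glue 0.4 [195.8 247.5] [ 0.3995 -0.0899  0.    ]
top glue 0.3 [209.9 210.8] [ 0.4934 -0.1214  0.    ]
top tin 0.68 [334.8 256.8] [ 0.38   -0.4392  0.    ]
```

```bash
python3 - <<'E'
import cv2
s=cv2.imread("pics/scene0.png");t=cv2.imread("pics/top0.png")
a=cv2.resize(s[125:325,170:420],(750,600),interpolation=cv2.INTER_CUBIC);cv2.imwrite("pics/s1.png",a)
b=cv2.resize(t[140:290,170:370],(800,600),interpolation=cv2.INTER_CUBIC);cv2.imwrite("pics/t1.png",b)
E
```

```text
(no output)
```

View pics/s1.png

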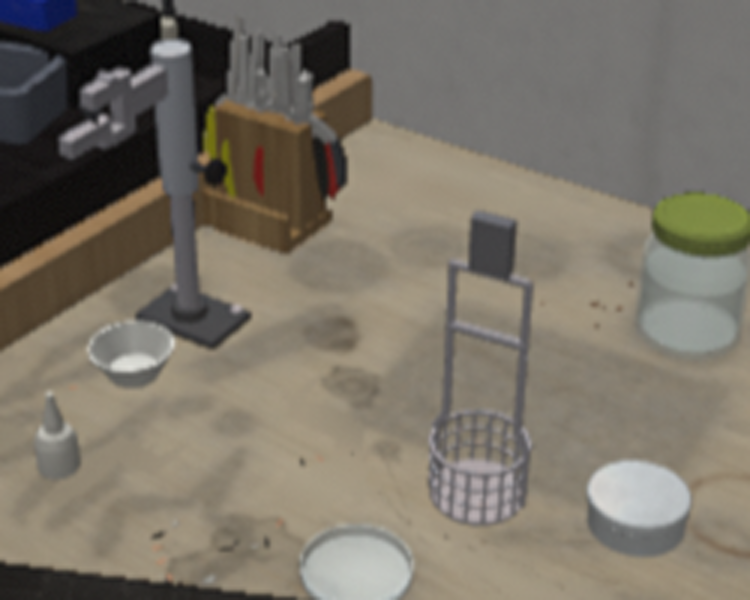

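View pics/t1.png

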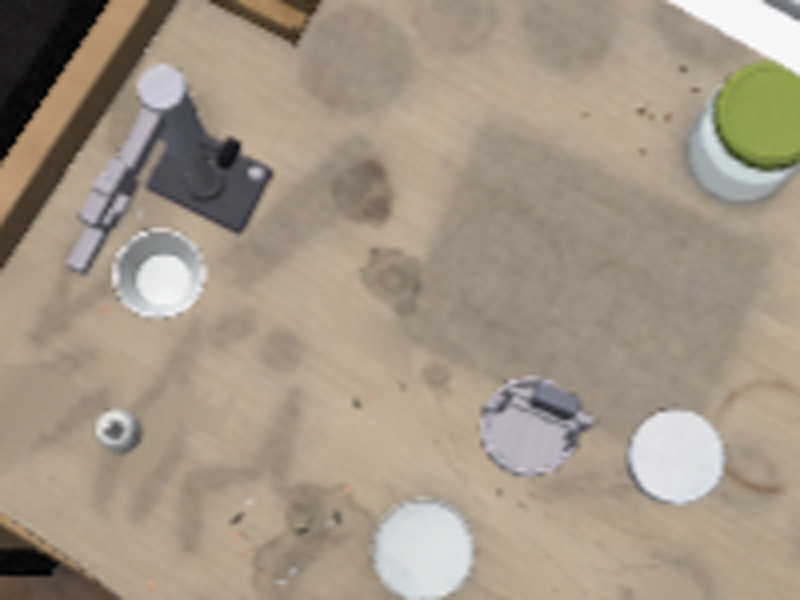

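```bash
python3 - <<'E'
from h import *
def S(u,v):return ray("scene",(170+u/3,125+v/3))
def T(u,v):return ray("top",(170+u/4,140+v/4))
for n,s,t in [("posttop",(172,48),(163,88)),("liptip top end",(72,138),(79,264)),("guardtip",(90,91),(92,212)),
  ("tabtop",(494,217),(556,393)),("topbar L",(450,266),(490,402)),("topbar R",(528,282),(588,421)),("bask",(479,500),(530,425)),("postbase",(190,310),(205,183))]:
    x,e=tri([S(*s),T(*t)]);print(n,x.round(4),np.round(e,4))
for n in("scene","top"):
    for t in ("stand","tab","bar","basket","dish","glue","tin"):
        bot.camera(n)
        r=bot.masks_of(n,t)
        for k in r[:2]: 
            ys,xs=np.nonzero(k["pixels"]);print(n,t,round(k["score"],2),xs.mean().round(1),ys.mean().round(1),xs.min(),xs.max(),ys.min(),ys.max())
E
```

```text
posttop [ 0.5569 -0.1508  0.2091] [0.0003 0.0003]
liptip top end [ 0.4684 -0.1087  0.1889] [0.0008 0.0008]
guardtip [ 0.4911 -0.1167  0.2087] [0.0005 0.0005]
tabtop [ 0.4045 -0.3549  0.1879] [0.0009 0.0009]
topbar L [ 0.4034 -0.328   0.156 ] [0.0058 0.0058]
topbar R [ 0.3935 -0.375   0.1556] [0.0006 0.0006]
bask [ 0.4065 -0.3579 -0.01  ] [0.0008 0.0008]
postbase [ 0.5568 -0.1501  0.0116] [0.0006 0.0006]
scene stand 0.58 224.3 184.5 191 252 140 240
scene tab 0.81 330.3 254.8 313 348 196 300
scene bar 0.88 330.7 259.0 313 347 196 300
scene basket 0.72 330.6 255.5 313 347 196 300
scene dish 0.94 213.5 242.2 199 227 232 254
scene glue 0.63 188.2 273.1 181 196 256 284
scene glue 0.63 224.4 185.1 189 253 138 241
scene tin 0.73 382.2 294.3 366 399 279 310
top stand 0.92 211.4 181.8 187 236 156 207
top tab 0.95 302.0 246.4 290 316 235 258
top bar 0.88 302.0 245.9 290 316 234 258
top basket 0.58 301.8 245.9 290 316 234 258
top dish 0.77 208.8 208.0 198 220 197 219
top glue 0.27 212.0 181.5 186 236 156 208
top tin 0.77 338.3 253.9 326 350 243 265
top tin 0.69 213.3 180.7 187 236 156 206
```

```bash
python3 - <<'E'
from h import *
for p in [(0,0,0),(0.155,.475,.23),(.155,.475,.4),(.4,-.355,.19),(.3,-.355,.3),(.5,-.125,.3),(.5,-.125,.5)]: print(p,proj("top",p).round(),proj("scene",p).round())
print(onz("top",(285,328),0.0),onz("top",(285,328),.3), tri([ray("top",(285,328)),ray("scene",(303,347))]))
print("lamp",tri([ray("top",(310,112)),ray("scene",(300,58))]), tri([ray("top",(505,225)),ray("scene",(556,97))]), tri([ray("top",(168,38)),ray("scene",(180,38))]))
E
```

```text
(0, 0, 0) [149. 419.] [  6. 500.]
(0.155, 0.475, 0.23) [-152.  370.] [-325.  232.]
(0.155, 0.475, 0.4) [-285.  397.] [-431.  103.]
(0.4, -0.355, 0.19) [310. 240.] [334. 198.]
(0.3, -0.355, 0.3) [317. 291.] [337. 163.]
(0.5, -0.125, 0.3) [188. 177.] [201. 104.]
(0.5, -0.125, 0.5) [157. 135.] [188. -29.]
[ 0.20634737 -0.31457326  0.        ] [ 0.23912304 -0.30032684  0.3       ] (array([ 0.21288439, -0.31737475,  0.05515096]), [np.float64(0.005440921101151774), np.float64(0.005440921101151795)])
lamp (array([ 0.59430181, -0.31016412,  0.36140461]), [np.float64(0.02807284367180658), np.float64(0.028072843671806492)]) (array([ 0.41086531, -0.64849956,  0.36097077]), [np.float64(0.006099265917978323), np.float64(0.006099265917978209)]) (array([ 0.72756082, -0.05863103,  0.35682108]), [np.float64(0.03171562518626642), np.float64(0.031715625186266444)])
```

```bash
python3 - <<'E'
from h import *
for a,b in [((180,335),(128,322)),((145,268),(100,308)),((185,281),(108,330)),((285,328),(303,347)),((240,330),(225,338)),((100,345),(85,290)),((10,345),(10,215))]:
    print(tri([ray("top",a),ray("scene",b)]))
E
```

```text
(array([ 0.19991475, -0.0805318 ,  0.08995159]), [np.float64(8.202253093954134e-05), np.float64(8.202253093949282e-05)])
(array([ 0.34683409,  0.04925191, -0.03623721]), [np.float64(0.00530682752714573), np.float64(0.005306827527145627)])
(array([ 0.30112495, -0.02458304, -0.03114717]), [np.float64(0.038735536508274604), np.float64(0.03873553650827454)])
(array([ 0.21288439, -0.31737475,  0.05515096]), [np.float64(0.005440921101151774), np.float64(0.005440921101151795)])
(array([ 0.20881171, -0.21159336,  0.06475905]), [np.float64(0.0019498660836167307), np.float64(0.0019498660836166947)])
(array([0.20143494, 0.01937643, 0.14883876]), [np.float64(0.045662965610998356), np.float64(0.04566296561099838)])
(array([0.22418684, 0.11822454, 0.25773237]), [np.float64(0.05432265770917088), np.float64(0.05432265770917092)])
```

```bash
python3 - <<'E'
import cv2
s=cv2.imread("pics/scene0.png");t=cv2.imread("pics/top0.png")
cv2.imwrite("pics/s2.png",cv2.resize(s[180:420,0:320],(800,600)))
cv2.imwrite("pics/t2.png",cv2.resize(t[180:420,0:320],(800,600)))
E
```

```text
(no output)
```

View pics/s2.png

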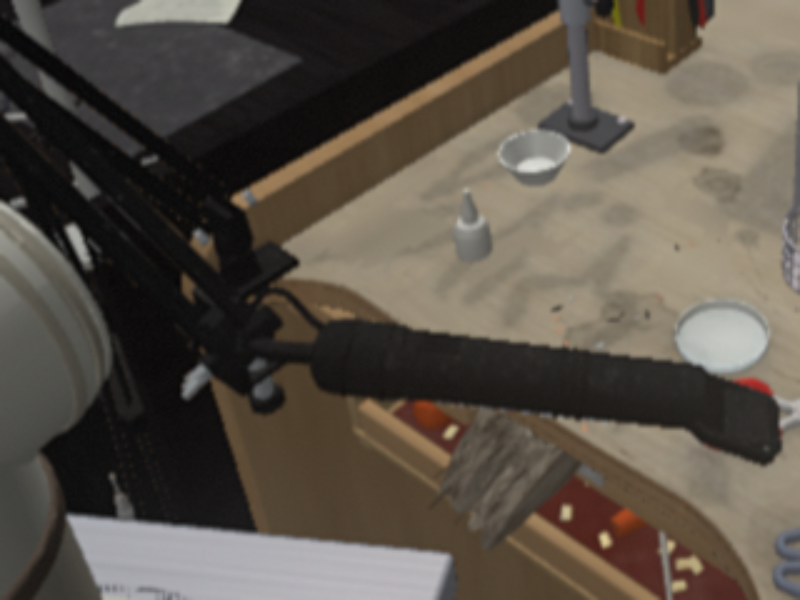

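View pics/t2.png

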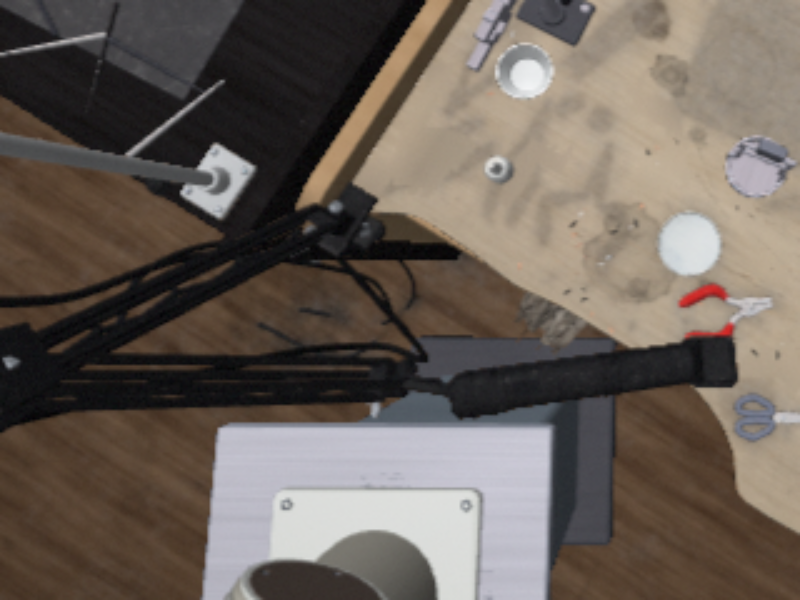

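```bash
python3 - <<'E'
from h import *
for z in (.1,.2,.3,.4,.5,.6):
    for px in [(8,330),(80,338),(80,300)]:
        p=onz("top",px,z); print(z,px,p.round(3),proj("scene",p).round(),proj("wrist",p).round(), end=" | ")
    print()
s=cv2.imread("pics/wrist0.png")
cv2.imwrite("pics/w2.png",cv2.resize(s[130:420,0:280],(580,600)))
E
```

```text
0.1 (8, 330) [0.209 0.285 0.1  ] [-109.  292.] [127. 302.] | 0.1 (80, 338) [0.194 0.13  0.1  ] [-19. 308.] [ 36. 311.] | 0.1 (80, 300) [0.273 0.138 0.1  ] [ 10. 272.] [ 71. 358.] | 
0.2 (8, 330) [0.221 0.222 0.2  ] [-93. 234.] [ 50. 375.] | 0.2 (80, 338) [0.207 0.085 0.2  ] [ -6. 247.] [-18. 367.] | 0.2 (80, 300) [0.278 0.092 0.2  ] [ 21. 218.] [ 18. 409.] | 
0.3 (8, 330) [0.233 0.159 0.3  ] [-73. 167.] [-23. 448.] | 0.3 (80, 338) [0.221 0.04  0.3  ] [ 10. 176.] [-68. 424.] | 0.3 (80, 300) [0.282 0.046 0.3  ] [ 33. 154.] [-32. 461.] | 
0.4 (8, 330) [0.245 0.096 0.4  ] [-50.  88.] [-80. 510.] | 0.4 (80, 338) [ 0.235 -0.006  0.4  ] [27. 93.] [-109.  478.] | 0.4 (80, 300) [ 0.287 -0.     0.4  ] [48. 80.] [-76. 508.] | 
0.5 (8, 330) [0.257 0.033 0.5  ] [-22.  -7.] [-120.  557.] | 0.5 (80, 338) [ 0.248 -0.051  0.5  ] [49. -5.] [-139.  525.] | 0.5 (80, 300) [ 0.292 -0.047  0.5  ] [ 66. -11.] [-112.  549.] | 
0.6 (8, 330) [ 0.268 -0.03   0.6  ] [  12. -122.] [-149.  592.] | 0.6 (80, 338) [ 0.262 -0.096  0.6  ] [  74. -123.] [-162.  565.] | 0.6 (80, 300) [ 0.296 -0.093  0.6  ] [  88. -121.] [-140.  583.] |
```

View pics/w2.png

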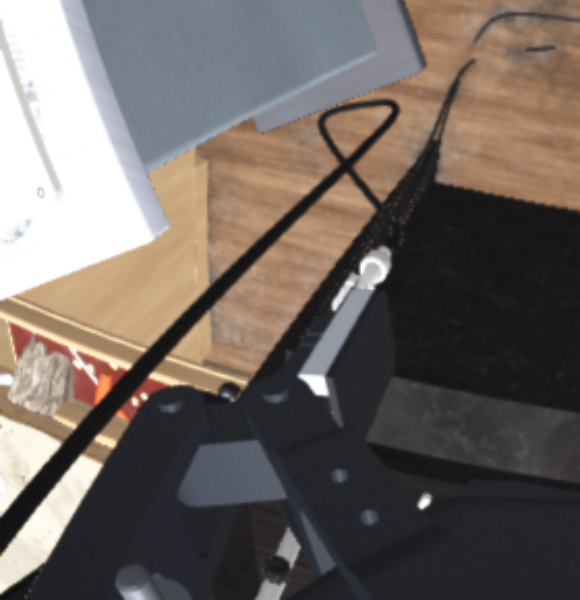

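```bash
python3 - <<'E'
from h import *
def pl(n,a,b):
    o,d1=ray(n,a);_,d2=ray(n,b);m=np.cross(d1,d2);return o,m/np.linalg.norm(m)
s=cv2.imread("pics/scene0.png")
cv2.imwrite("pics/s3.png",cv2.resize(s[170:330,0:160],(600,600),interpolation=cv2.INTER_CUBIC))
for tp in [((130,270),(15,325)),((160,332),(15,338))]:
  for sc in [((80,270),(5,200)),((85,300),(0,225))]:
    o,m=pl("scene",*sc)
    for px in (tp[0],((tp[0][0]+tp[1][0])/2,(tp[0][1]+tp[1][1])/2),tp[1]):
        oo,d=ray("top",px);t=m@(o-oo)/(m@d);print(tp,sc,(oo+t*d).round(3),proj("scene",oo+t*d).round())
E
```

```text
((130, 270), (15, 325)) ((80, 270), (5, 200)) [0.341 0.056 0.037] [ 89. 278.]
((130, 270), (15, 325)) ((80, 270), (5, 200)) [0.283 0.101 0.211] [ 14. 209.]
((130, 270), (15, 325)) ((80, 270), (5, 200)) [0.244 0.132 0.328] [-55. 144.]
((130, 270), (15, 325)) ((85, 300), (0, 225)) [ 0.343  0.075 -0.018] [ 86. 301.]
((130, 270), (15, 325)) ((85, 300), (0, 225)) [0.281 0.122 0.168] [  9. 233.]
((130, 270), (15, 325)) ((85, 300), (0, 225)) [0.24  0.153 0.292] [-62. 170.]
((160, 332), (15, 338)) ((80, 270), (5, 200)) [ 0.211 -0.048  0.133] [103. 291.]
((160, 332), (15, 338)) ((80, 270), (5, 200)) [0.22  0.048 0.254] [ 14. 209.]
((160, 332), (15, 338)) ((80, 270), (5, 200)) [0.226 0.119 0.344] [-61. 138.]
((160, 332), (15, 338)) ((85, 300), (0, 225)) [ 0.207 -0.038  0.095] [100. 313.]
((160, 332), (15, 338)) ((85, 300), (0, 225)) [0.215 0.064 0.218] [  9. 233.]
((160, 332), (15, 338)) ((85, 300), (0, 225)) [0.222 0.14  0.31 ] [-69. 164.]
```

View pics/s3.png

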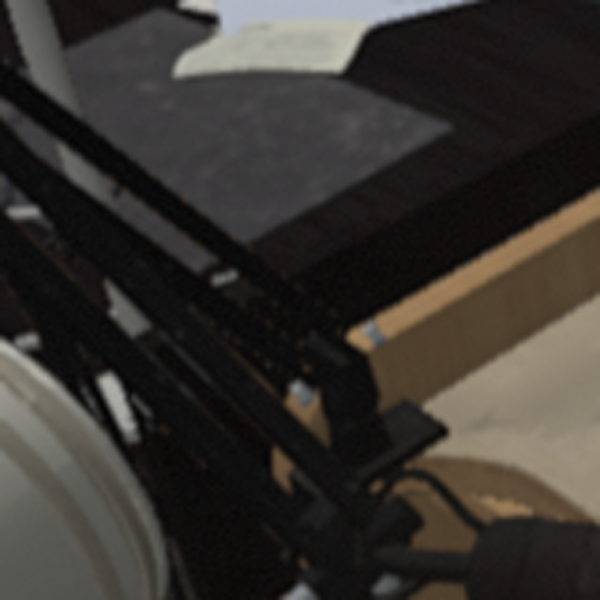

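```bash
python3 -m inch '[[0,0,-0.06,0,0],[0,0,-0.12,0,0],[0,0,-0.18,0,0],[0,0,-0.22,0,0],[-0.05,-0.02,-0.22,0,0],[-0.1,-0.035,-0.22,0,0],[-0.15,-0.05,-0.22,0,0],[-0.2,-0.07,-0.22,0,0],[-0.243,-0.084,-0.22,0,0],[-0.243,-0.084,-0.22,0,0]]'
python3 - <<'E'
from h import *
cv2.imwrite("pics/w3.png",bot.camera("wrist")[:,:,::-1]);cv2.imwrite("pics/sc3.png",bot.camera("scene")[:,:,::-1])
o=bot.get_obs();print(o["joint_pos"].round(3),o["eef_pos"],o["clock"],o["ft_force"])
E
```

```text
clock: 3.7
eef_pos: [0.3619, 0.3185, 0.451]
tool_rot: [0.159, 0.987, -0.0, 0.0]
ft_force: [0.2, 0.1, 0.4]
grip_width: 0.0851
[0.727 0.234 0.568 1.904 0.    1.043] [0.35999284 0.32013083 0.45123869] 3.8 [-0.01716707  1.13581018 -0.14188506]
```

View pics/w3.png

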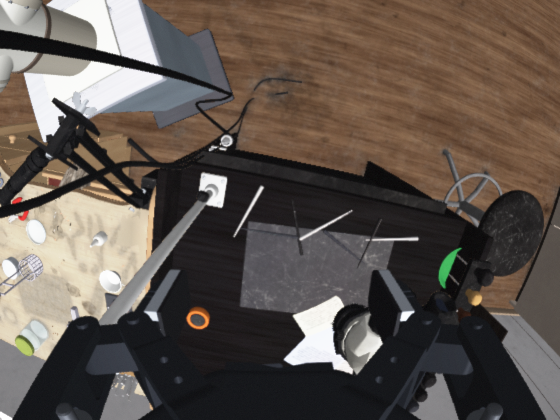

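View pics/sc3.png

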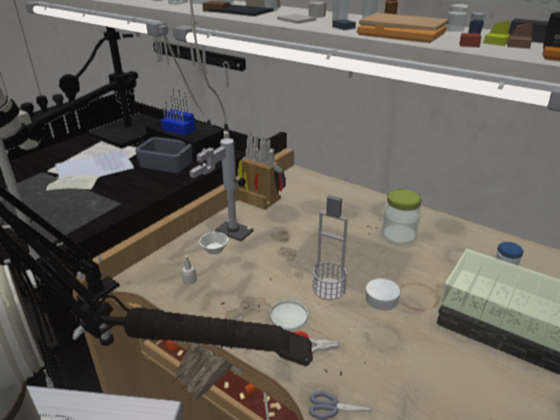

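```bash
python3 - <<'E'
from h import *
o=bot.get_obs()
print("base",tri([ray("wrist",(212,188),o),ray("top",(88,251))]))
def pl(n,a,b):
    O,d1=ray(n,a,o);_,d2=ray(n,b,o);m=np.cross(d1,d2);return O,m/np.linalg.norm(m)
# pole line: top (85,251)->(0,234); wrist (205,195)->(110,320)
O,m=pl("wrist",(205,195),(115,315))
for px in [(80,250),(60,246),(40,242),(20,238),(0,234)]:
    oo,d=ray("top",px);t=m@(O-oo)/(m@d);p=oo+t*d;print(p.round(3),proj("scene",p).round(),proj("wrist",p,o).round())
t=cv2.imread("pics/top0.png");cv2.imwrite("pics/t4.png",cv2.resize(t[0:420,0:220],(314*1,600)))
w=cv2.imread("pics/w3.png");cv2.imwrite("pics/w4.png",cv2.resize(w[0:400,0:300],(450,600),interpolation=cv2.INTER_CUBIC))
E
```

```text
base (array([ 0.38409141,  0.17884877, -0.00704685]), [np.float64(0.00425373506629918), np.float64(0.004253735066299231)])
[0.385 0.167 0.062] [ 39. 248.] [199. 202.]
[0.386 0.167 0.151] [ 25. 205.] [186. 219.]
[0.387 0.167 0.224] [ 12. 166.] [171. 238.]
[0.388 0.167 0.286] [  0. 131.] [155. 259.]
[0.388 0.168 0.338] [-11.  98.] [138. 283.]
```

View pics/w4.png

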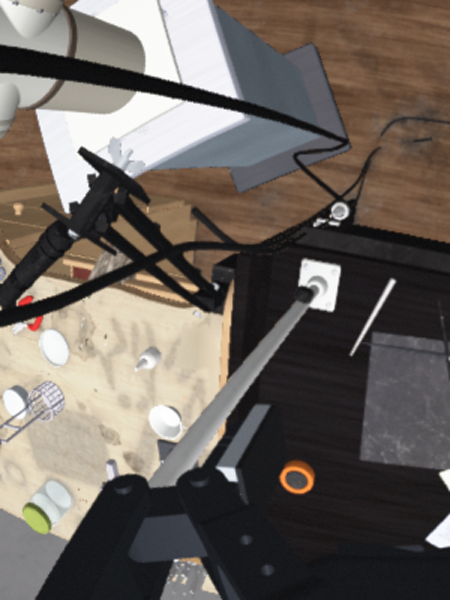

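View pics/t4.png

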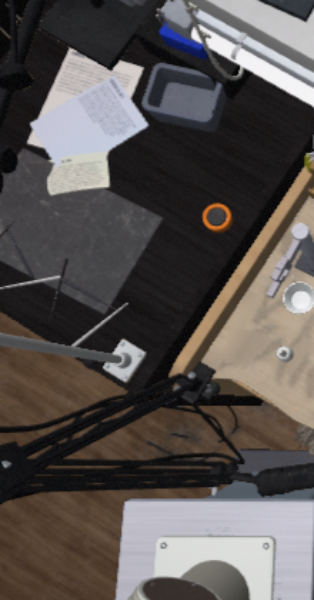

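```bash
python3 - <<'E'
from h import *
o=bot.get_obs()
o0={"eef_pos":np.array([0.15460879,0.47483699,0.23040802]),"tool_rot":np.array([ 1.56743838e-01,9.87638743e-01,-1.02485536e-03,-1.79464049e-04])}
def f(a,b): 
    x,e=tri([ray("wrist",a,o0),ray("wrist",b,o)]);print(x.round(3),np.round(e,3),"top",proj("top",x).round(),"scene",proj("scene",x).round())
f((192,182),(231,95))      # loop tip
f((181,257),(226,141))     # white ball
print(proj("wrist",(0.235,.13,.34),o),proj("wrist",(0.2,-.08,.09),o),proj("wrist",(.35,.05,0),o),proj("wrist",(.21,-.32,.06),o))
# thick cable as plane-plane: w0 line (0,395)-(168,212) ; w3 curve points
O,d1=ray("wrist",(0,397),o0);_,d2=ray("wrist",(168,212),o0);m=np.cross(d1,d2)
for px in [(200,80),(150,62),(100,50),(50,43),(5,40)]:
    oo,d=ray("wrist",px,o);t=m@(O-oo)/(m@d);p=oo+t*d;print(px,p.round(3),t.round(3),proj("wrist",p,o0).round(),proj("top",p).round(),proj("scene",p).round())
E
```

```text
[ 0.179  0.216 -0.475] [0. 0.] top [131. 320.] scene [ 32. 519.]
[ 0.312  0.184 -0.287] [0. 0.] top [124. 282.] scene [ 58. 405.]
[ 45.58102953 149.48963758] [ 48.40845413 156.69956242] [148.34656759 195.47469391] [ -4.92008969 198.22089918]
(200, 80) [0.188 0.237 0.044] 0.569 [109. 272.] [ 44. 337.] [-76. 333.]
(150, 62) [0.188 0.237 0.268] 0.357 [ -0. 398.] [-29. 355.] [-148.  203.]
(100, 50) [0.19  0.233 0.367] 0.27 [-64. 488.] [-78. 366.] [-186.  128.]
(50, 43) [0.191 0.23  0.426] 0.224 [-99. 545.] [-113.  374.] [-210.   75.]
(5, 40) [0.193 0.226 0.464] 0.199 [-117.  581.] [-140.  380.] [-226.   38.]
```

```bash
python3 - <<'E'
from h import *
o=bot.get_obs()
for z in (.35,.4,.45,.5,.55,.6): print(z,proj("wrist",(.388,.168,z),o).round(),proj("top",(.388,.168,z)).round())
w=cv2.imread("pics/w3.png");cv2.imwrite("pics/w5.png",cv2.resize(w[220:420,0:260],(780,600),interpolation=cv2.INTER_CUBIC))
E
```

```text
0.35 [134. 288.] [ -5. 233.]
0.4 [112. 319.] [-29. 229.]
0.45 [ 84. 358.] [-56. 224.]
0.5 [ 51. 408.] [-90. 218.]
0.55 [ 13. 470.] [-131.  210.]
0.6 [-25. 540.] [-183.  201.]
```

View pics/w5.png

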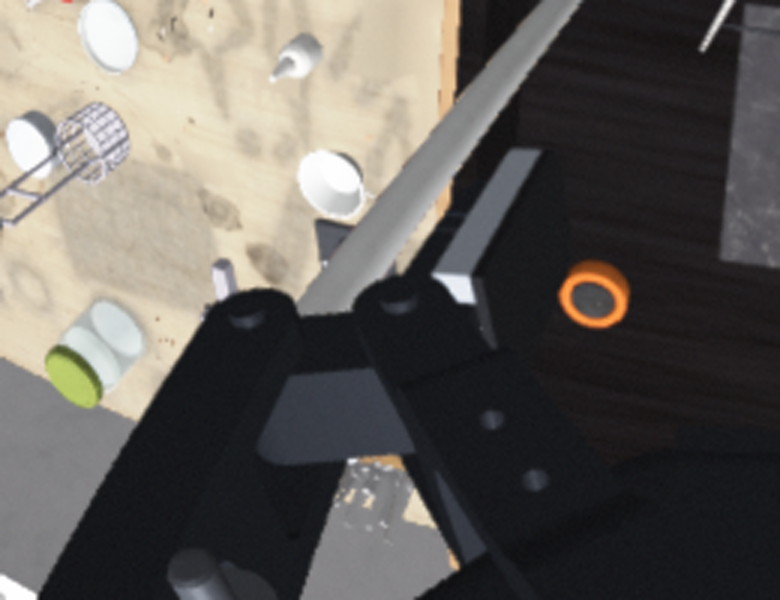

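```bash
python3 -m inch '[[0,0,-0.02,0.08,0],[0,0,-0.04,0.16,0],[0,0,-0.06,0.24,0],[0,0,-0.08,0.32,0],[0,0,-0.1,0.4,0],[0,0,-0.12,0.48,0],[0,0,-0.12,0.56,0],[0,0,-0.12,0.64,0],[0,0,-0.12,0.7,0],[0,0,-0.12,0.7,0]]'
python3 - <<'E'
from h import *
o=bot.get_obs();print(o["joint_pos"].round(3),o["eef_pos"].round(3),o["tool_rot"],o["clock"])
cv2.imwrite("pics/w6.png",bot.camera("wrist")[:,:,::-1])
E
```

```text
clock: 5.05
eef_pos: [0.352, 0.3152, 0.5396]
tool_rot: [0.776, 0.631, 0.017, -0.001]
ft_force: [0.3, -0.3, -0.6]
grip_width: 0.0856
[0.73  0.294 0.906 2.149 0.    2.507] [0.352 0.315 0.54 ] [ 0.77596898  0.6305449   0.01686428 -0.00093432] 5.05
```

View pics/w6.png

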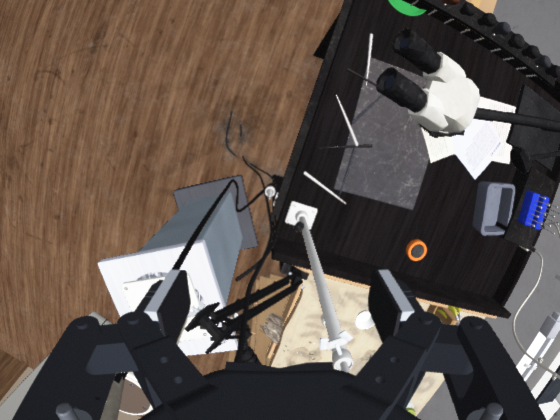

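```bash
python3 - <<'E'
from h import *
o=bot.get_obs()
for z in (.0,.2,.3,.4,.45,.5,.55,.6): print(z,proj("wrist",(.388,.168,z),o).round())
print("cable",[proj("wrist",(.19,.235,z),o).round() for z in (0,.3,.46,.5,.55)])
w=cv2.imread("pics/w6.png");cv2.imwrite("pics/w7.png",cv2.resize(w[180:400,130:410],(764,600),interpolation=cv2.INTER_CUBIC))
E
```

```text
0.0 [304. 218.]
0.2 [315. 254.]
0.3 [324. 283.]
0.4 [337. 327.]
0.45 [346. 357.]
0.5 [357. 394.]
0.55 [370. 441.]
0.6 [385. 498.]
cable [array([210., 208.]), array([170., 266.]), array([125., 338.]), array([108., 365.]), array([ 84., 407.])]
```

View pics/w7.png

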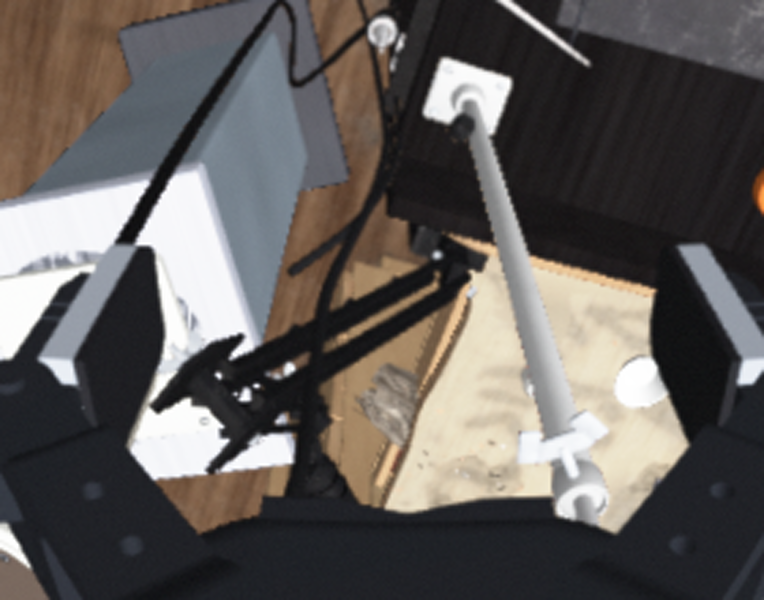

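```bash
python3 -m inch '[[0,0,0.04,0,0.6],[-0.05,-0.012,0.05,0,0.6],[-0.1,-0.025,0.06,0,0.6],[-0.15,-0.037,0.07,0,0.6],[-0.2,-0.05,0.07,0,0.6],[-0.226,-0.055,0.07,0,0.6],[-0.226,-0.055,0.07,0,0.6]]'
python3 - <<'E'
from h import *
o=bot.get_obs();print(o["joint_pos"].round(3),o["eef_pos"].round(3),o["tool_rot"],o["clock"],o["ft_force"])
cv2.imwrite("pics/w8.png",bot.camera("wrist")[:,:,::-1])
E
```

```text
clock: 5.98
eef_pos: [0.253, 0.1056, 0.4629]
tool_rot: [0.777, 0.629, 0.018, -0.0]
ft_force: [0.3, -0.4, 0.2]
grip_width: 0.0341
[ 0.383 -0.211  0.146  1.894  0.011  2.164] [0.253 0.106 0.463] [ 7.77374944e-01  6.28780032e-01  1.79906934e-02 -4.51221607e-04] 5.975 [ 0.28272415 -0.39789911  0.22093104]
```

View pics/w8.png

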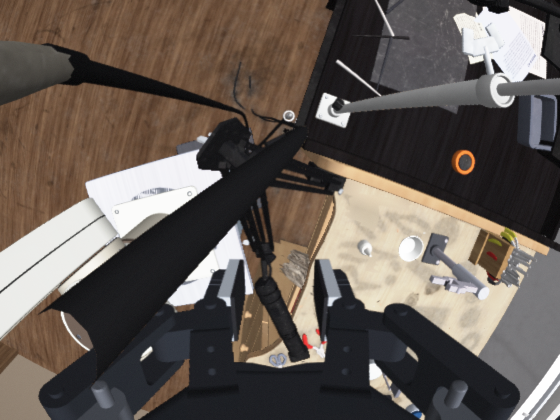

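```bash
python3 - <<'E'
from h import *
o8=bot.get_obs()
o3={"eef_pos":np.array([0.35999,0.32013,0.45124]),"tool_rot":np.array([.159,.987,0,0])}
o6={"eef_pos":np.array([.352,.3152,.5396]),"tool_rot":np.array([ 0.77596898,0.6305449,0.01686428,-0.00093432])}
for n,o in (("3",o3),("6",o6),("8",o8)):
    T=C["wrist"]["tool_from_camera"];Rt=R.from_quat(o["tool_rot"]).as_matrix();c=o["eef_pos"]+Rt@T[:3,3];print(n,"cam",c.round(3),"nadir",proj("wrist",c-[0,0,1],o).round(),[proj("wrist",p,o).round() for p in [(.31,.18,-.287),(.19,.235,0),(.19,.235,.5)]])
def line(a,oa):
    O,d1=ray("wrist",a[0],oa);_,d2=ray("wrist",a[1],oa);return O,np.cross(d1,d2)
# cable 2 : w8 axis pts vs w6 axis line (250,322)-(245,345)
for pts,o,l,ol in [([(220,205),(160,255),(100,310)],o8,((262,250),(249,290)),o6),([(150,165),(100,170),(50,185),(5,208)],o3,((262,250),(249,290)),o6)]:
    O,m=line(l,ol)
    for px in pts:
        oo,d=ray("wrist",px,o);t=m@(O-oo)/(m@d);p=oo+t*d;print(px,p.round(3),t.round(3),proj("wrist",p,ol).round())
w=cv2.imread("pics/w8.png");cv2.imwrite("pics/w9.png",cv2.resize(w[20:380,0:340],(566,600),interpolation=cv2.INTER_CUBIC))
E
```

```text
3 cam [0.286 0.344 0.594] nadir [279. 113.] [array([224., 141.]), array([205.,  84.]), array([-36.,  17.])]
6 cam [0.364 0.388 0.684] nadir [273. 122.] [array([269., 192.]), array([210., 208.]), array([108., 365.])]
8 cam [0.266 0.179 0.607] nadir [272. 122.] [array([288., 118.]), array([226., 102.]), array([50., 39.])]
(220, 205) [0.253 0.166 0.548] 0.062 [194. 461.]
(160, 255) [0.251 0.168 0.577] 0.036 [185. 489.]
(100, 310) [0.25  0.169 0.589] 0.026 [181. 502.]
(150, 165) [0.292 0.171 0.209] 0.422 [257. 266.]
(100, 170) [0.275 0.16  0.305] 0.343 [244. 306.]
(50, 185) [0.272 0.172 0.4  ] 0.26 [232. 342.]
(5, 208) [0.275 0.191 0.466] 0.2 [223. 371.]
```

View pics/w9.png

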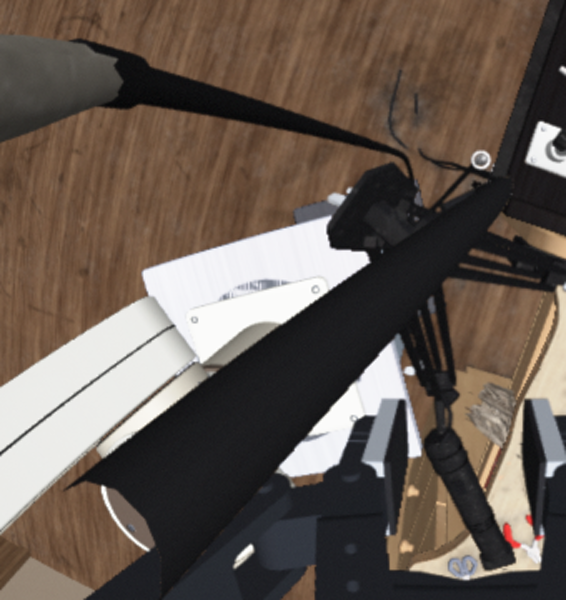

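```bash
python3 -m inch '[[-0.05,0.02,0.01,0,0],[-0.1,0.04,0.02,0,0],[-0.15,0.06,0.03,0,0],[-0.2,0.08,0.03,0,0],[-0.24,0.1,0.04,0,0],[-0.28,0.13,0.06,0,0],[-0.32,0.165,0.08,0,0],[-0.36,0.2,0.1,0,0],[-0.39,0.23,0.12,0,0],[-0.4,0.24,0.12,0,0]]'
python3 - <<'E'
from h import *
o=bot.get_obs();print(o["joint_pos"].round(3),o["eef_pos"].round(3),o["tool_rot"],o["clock"],o["ft_force"])
im=bot.camera("wrist");cv2.imwrite("pics/w10.png",im[:,:,::-1])
for t in ("basket","tab","bar"):
    for k in bot.spot_point("wrist",t)[:2]: print(t,k["score"],np.array(k["point"])*[560,420])
E
```

```text
clock: 7.28
eef_pos: [0.4103, -0.333, 0.3316]
tool_rot: [0.777, 0.629, 0.016, -0.004]
ft_force: [-0.0, 0.7, 0.1]
grip_width: 0.0854
[-0.701  0.284  0.32   1.609  0.033  1.079] [ 0.41  -0.333  0.332] [ 0.7768347   0.62948331  0.01617944 -0.00410443] 7.275 [-0.0308426   0.72353771  0.06001443]
basket 0.57 [270.592 188.79 ]
basket 0.55 [270.2   202.398]
tab 0.58 [269.92  223.818]
bar 0.94 [270.816 206.22 ]
```

View pics/w10.png

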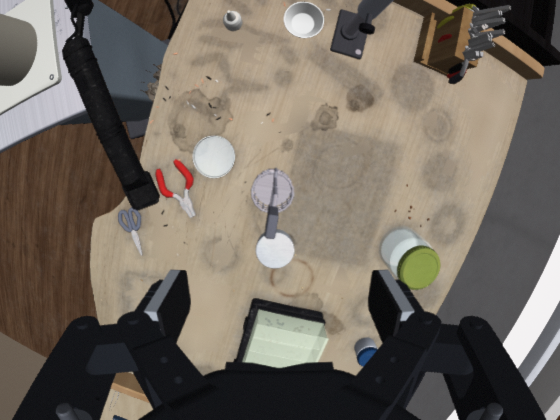

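```bash
python3 - <<'E'
from h import *
o=bot.get_obs()
w=cv2.imread("pics/w10.png");cv2.imwrite("pics/w11.png",cv2.resize(w[155:275,210:350],(700,600),interpolation=cv2.INTER_CUBIC))
for px,z in [((270.6,188.8),0),((269.9,223.8),.173),((270.8,206.2),.115)]: print(onz("wrist",px,z,o).round(4))
E
```

```text
[ 0.3971 -0.3564  0.    ]
[ 0.3977 -0.3558  0.173 ]
[ 0.3988 -0.3533  0.115 ]
```

View pics/w11.png

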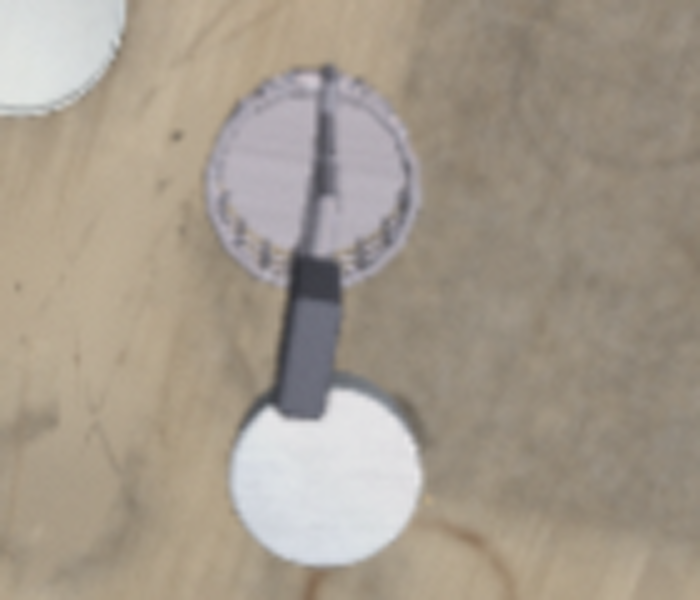

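```bash
python3 - <<'E'
from h import *
o=bot.get_obs()
P=[onz("wrist",(210+u/5,155+v/5),.19,o) for u,v in [(300,298),(341,300),(325,417),(279,414)]]
for p in P: print(p.round(4))
c=np.mean(P,0);print("centre",c.round(4))
d=(P[0]+P[1]-P[2]-P[3])/2;print("len",np.linalg.norm(d),"yaw y",np.degrees(np.arctan2(d[1],d[0])), "thick",np.linalg.norm(P[0]-P[1]),np.linalg.norm(P[2]-P[3]))
Rt=R.from_quat(o["tool_rot"]).as_matrix();print(Rt.round(4)); print(np.degrees(np.arctan2(Rt[1,1],Rt[0,1])))
# cup underside circle in crop: center (312,175) rim z~.041
b=onz("wrist",(210+313/5,155+177/5),.041,o);print("cup rim centre",b.round(4))
E
```

```text
[ 0.401  -0.3417  0.19  ]
[ 0.4084 -0.3437  0.19  ]
[ 0.4006 -0.3657  0.19  ]
[ 0.3922 -0.3633  0.19  ]
centre [ 0.4006 -0.3536  0.19  ]
len 0.023374597362163498 yaw y 69.15427249384821 thick 0.007635746727816479 0.00877335605258585
[[ 0.2065  0.9782  0.0237]
 [ 0.978  -0.2071  0.0236]
 [ 0.028   0.0183 -0.9994]]
-11.953674458930665
cup rim centre [ 0.4014 -0.3509  0.041 ]
```

```bash
python3 - <<'E'
from h import *
for a,b,z in [((490,402),(588,421),.155),((484,408),(588,424),.155),((532,382),(580,400),.19)]:
    p=onz("top",(170+a[0]/4,140+a[1]/4),z);q=onz("top",(170+b[0]/4,140+b[1]/4),z);d=p-q;print(((p+q)/2).round(4),np.linalg.norm(d).round(4),np.degrees(np.arctan2(d[1],d[0])))
t=cv2.imread("pics/top0.png");cv2.imwrite("pics/t5.png",cv2.resize(t[225:265,280:325],(675,600),interpolation=cv2.INTER_CUBIC))
s=cv2.imread("pics/scene0.png");cv2.imwrite("pics/s5.png",cv2.resize(s[190:305,300:360],(313,600),interpolation=cv2.INTER_CUBIC))
E
```

```text
[ 0.3983 -0.3484  0.155 ] 0.0531 79.65138490459098
[ 0.3958 -0.3468  0.155 ] 0.0559 81.8900624373754
[ 0.4053 -0.3537  0.19  ] 0.0261 69.95050574096292
```

View pics/t5.png

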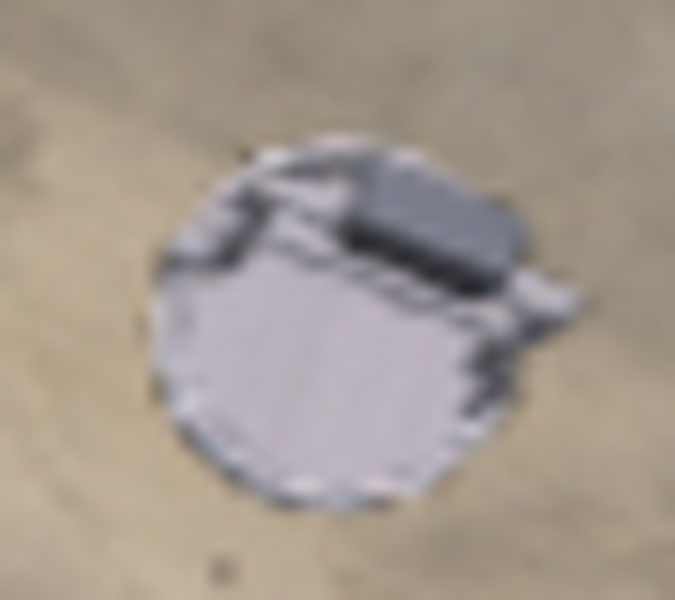

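View pics/s5.png

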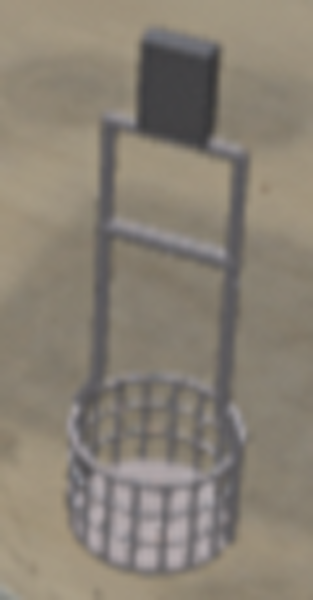

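```bash
python3 - <<'E'
from h import *
o=bot.get_obs();Rt=R.from_quat(o["tool_rot"]).as_matrix();print(o["eef_pos"])
for t in [(.4015,-.3538,.24),(.4015,-.3538,.16)]: print((Rt.T@(np.array(t)-o["eef_pos"])).round(4))
E
```

```text
[ 0.409267   -0.33154938  0.33529147]
[-0.026  -0.0047  0.0945]
[-0.0283 -0.0062  0.1745]
```

```bash
python3 -m inch '[[-0.026,-0.005,0.04,0.071,0],[-0.026,-0.005,0.08,0.071,0],[-0.026,-0.005,0.095,0.071,0],[-0.026,-0.005,0.095,0.071,0],[-0.026,-0.005,0.095,0.071,0]]'
python3 - <<'E'
from h import *
o=bot.get_obs();print(o["eef_pos"],o["tool_rot"])
cv2.imwrite("pics/w12.png",bot.camera("wrist")[:,:,::-1])
print([proj("wrist",p,o).round() for p in [(.4015,-.3538,.19),(.4015+.012*.34,-.3538+.012*.94,.19),(.4015-.012*.34,-.3538-.012*.94,.19)]])
E
```

```text
clock: 8.1
eef_pos: [0.4014, -0.3547, 0.2426]
tool_rot: [0.822, 0.57, 0.017, -0.0]
ft_force: [0.0, 0.6, 0.3]
grip_width: 0.0855
[ 0.40140505 -0.35473068  0.24259346] [ 8.21564020e-01  5.69862896e-01  1.69926191e-02 -3.00972233e-04]
[array([277., 236.]), array([277., 219.]), array([278., 253.])]
```

View pics/w12.png

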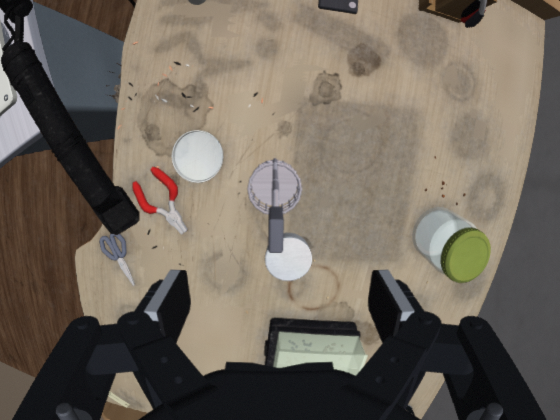

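```bash
python3 -m inch '[[-0.001,-0.001,0.04,0,0],[-0.002,-0.001,0.07,0,0],[-0.002,-0.001,0.082,0,0],[-0.002,-0.001,0.082,0,0],[-0.002,-0.001,0.082,0,1],[-0.002,-0.001,0.082,0,1],[-0.002,-0.001,0.082,0,1],[-0.002,-0.001,0.082,0,1],[-0.002,-0.001,0.082,0,1],[-0.002,-0.001,0.082,0,1]]'
python3 - <<'E'
from h import *
o=bot.get_obs();print(o["eef_pos"],o["tool_rot"],o["grip_width"])
cv2.imwrite("pics/w13.png",bot.camera("wrist")[:,:,::-1])
E
```

```text
clock: 9.4
eef_pos: [0.4008, -0.3543, 0.159]
tool_rot: [0.822, 0.569, 0.016, -0.002]
ft_force: [-1.2, -0.2, 5.0]
grip_width: 0.0093
[ 0.40078263 -0.35430931  0.15903527] [ 0.82182964  0.56949315  0.0164516  -0.00171653] 0.009321241766594698
```

View pics/w13.png

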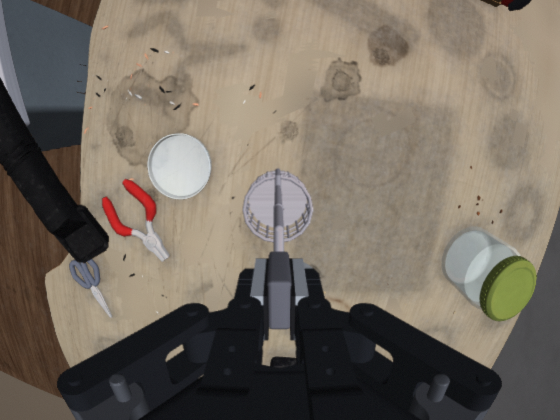

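```bash
python3 - <<'E'
from h import *
o=bot.get_obs();Rt=R.from_quat(o["tool_rot"]).as_matrix();print(Rt.round(4))
for t in [(.4008,-.3543,.30),(.41,-.22,.3),(.421,-.0865,.3)]: print((Rt.T@(np.array(t)-o["eef_pos"])).round(4))
E
```

```text
[[ 0.3509  0.9361  0.0251]
 [ 0.936  -0.3514  0.0216]
 [ 0.029   0.016  -0.9995]]
[ 0.0041  0.0022 -0.1409]
[ 0.133  -0.0364 -0.1378]
[ 0.2619 -0.073  -0.1346]
```

```bash
python3 -m inch '[[0.001,0,-0.03,0,1],[0.002,0.001,-0.06,0,1],[0.003,0.001,-0.1,0,1],[0.004,0.002,-0.14,0,1],[0.004,0.002,-0.14,0,1],[0.004,0.002,-0.14,0,1]]'
python3 - <<'E'
from h import *
o=bot.get_obs();print(o["eef_pos"],o["tool_rot"],o["ft_force"])
cv2.imwrite("pics/sc14.png",bot.camera("scene")[:,:,::-1])
E
```

```text
clock: 10.2
eef_pos: [0.4003, -0.3539, 0.2971]
tool_rot: [0.822, 0.57, 0.016, -0.003]
ft_force: [0.2, 0.4, -1.9]
grip_width: 0.0091
[ 0.40033715 -0.3538683   0.2970817 ] [ 0.82182087  0.56950107  0.01642161 -0.00305251] [ 0.21544126  0.39255536 -1.9074387 ]
```

View pics/sc14.png

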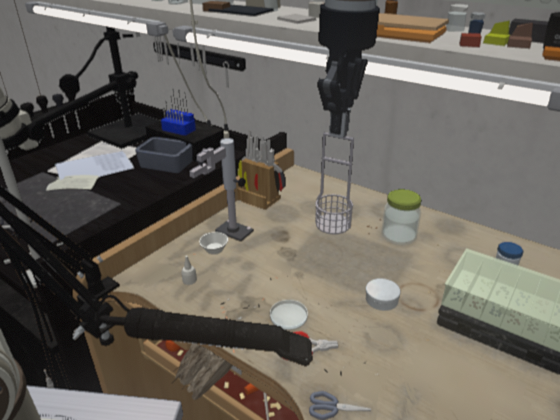

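```bash
python3 -m inch '[[0.03,-0.009,0,0.01,1],[0.08,-0.023,0.002,0.02,1],[0.13,-0.038,0.003,0.03,1],[0.18,-0.053,0.004,0.041,1],[0.22,-0.064,0.005,0.041,1],[0.25,-0.073,0.006,0.041,1],[0.258,-0.075,0.006,0.041,1],[0.258,-0.075,0.006,0.041,1]]'
python3 - <<'E'
from h import *
o=bot.get_obs();print(o["eef_pos"],o["tool_rot"],o["ft_force"],o["joint_pos"].round(2))
cv2.imwrite("pics/w15.png",bot.camera("wrist")[:,:,::-1])
for t in ("stand","throat_foot","lip_foot","bar"):
    for k in bot.spot_point("wrist",t)[:2]: p=np.array(k["point"])*[560,420];print(t,k["score"],p,onz("wrist",p,0,o).round(4))
E
```

```text
clock: 11.25
eef_pos: [0.4207, -0.0861, 0.298]
tool_rot: [0.845, 0.534, 0.016, -0.003]
ft_force: [-1.2, 0.2, -1.7]
grip_width: 0.0094
[ 0.42067043 -0.08608885  0.29801503] [ 0.84524871  0.53413499  0.01562422 -0.00321024] [-1.21517513  0.2090997  -1.72403854] [-0.22  0.06 -0.03  1.46  0.03  1.79]
bar 0.92 [280.392 238.896] [ 0.3855 -0.1721  0.    ]
```

View pics/w15.png

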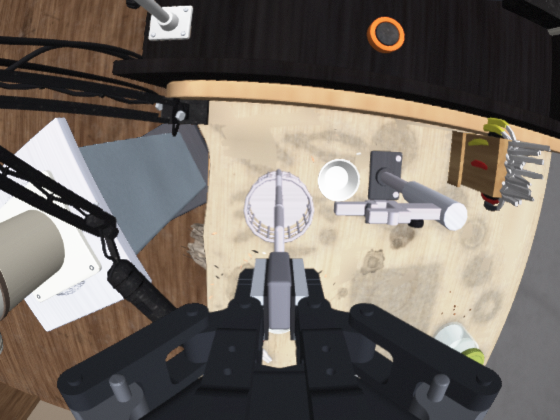

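```bash
python3 - <<'E'
from h import *
w=cv2.imread("pics/w15.png");cv2.imwrite("pics/w16.png",cv2.resize(w[140:250,325:475],(795,583),interpolation=cv2.INTER_CUBIC))
cv2.imwrite("pics/w17.png",cv2.resize(w[160:260,230:330],(600,600),interpolation=cv2.INTER_CUBIC))
E
```

```text
(no output)
```

View pics/w16.png

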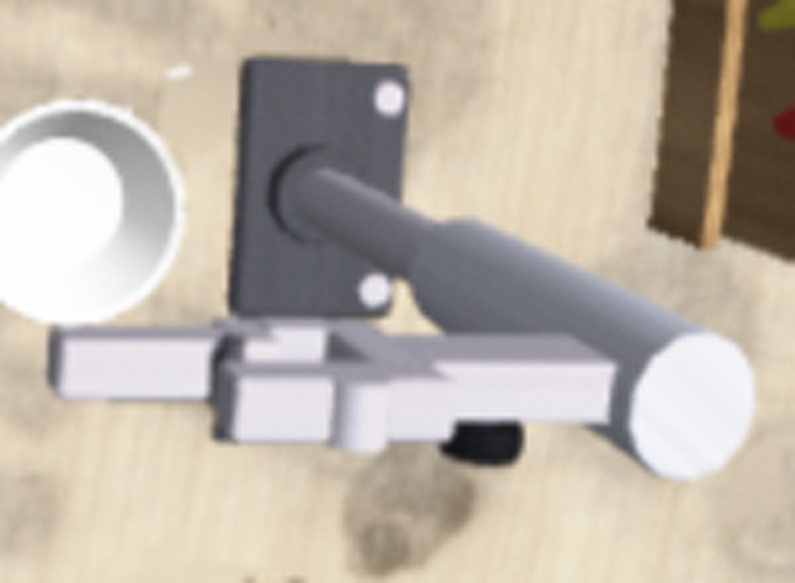

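View pics/w17.png

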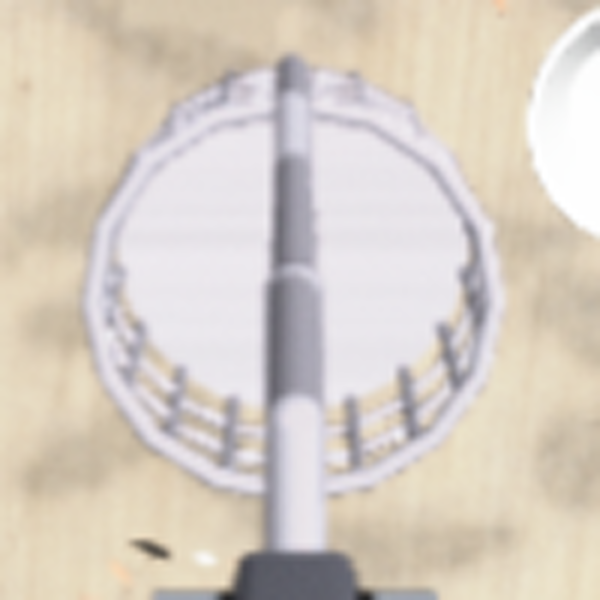

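```bash
cat > fit.py <<'E'
from h import *
from scipy.optimize import least_squares
o=bot.get_obs()
W=lambda u,v:("wrist",(325+u/5.3,140+v/5.3))
T=lambda u,v:("top",(170+u/4,140+v/4)); S=lambda u,v:("scene",(170+u/3,125+v/3))
L=[(W(61,341),(-42,5,10)),(W(62,398),(-42,-5,10)),(W(237,369),(-20,5,32)),(W(229,438),(-20,-5,32)),
   (W(305,196),(60,0,None)),
   (T(79,265),(-42,0,10)),(S(69,137),(-42,0,10)),(T(205,183),(60,0,None)),(S(190,308),(60,0,None))]
def f(p,cams=("wrist","top","scene"),full=False):
    x,y,a,h=p;r=[]
    for (n,px),q in L:
        if n not in cams: continue
        z=h+q[2]/1e3 if q[2] is not None else .012
        P=np.array([x+np.cos(a)*q[0]/1e3-np.sin(a)*q[1]/1e3,y+np.sin(a)*q[0]/1e3+np.cos(a)*q[1]/1e3,z])
        r.append(proj(n,P,o)-px)
    return np.array(r) if full else np.ravel(r)
for cams in (("wrist",),("top","scene"),("wrist","top","scene")):
    s=least_squares(f,[.503,-.125,-.44,.178],args=(cams,),loss="soft_l1");print(cams,s.x.round(4),np.degrees(s.x[2]).round(2),s.cost.round(2));print(f(s.x,cams,True).round(1).tolist())
Rt=R.from_quat(o["tool_rot"]).as_matrix();print(np.degrees(np.arctan2(Rt[1,1],Rt[0,1])))
# bar: from w17 crop (6x): bar ends
E
python3 fit.py
```

```text
('wrist',) [ 0.5039 -0.1238 -0.4552  0.1775] -26.08 2.38
[[0.1, -1.1], [-0.7, -0.1], [-0.2, 1.0], [0.2, 0.4], [1.8, -0.4]]
('top', 'scene') [ 0.5042 -0.1256 -0.4242  0.1809] -24.31 0.59
[[-0.1, 0.6], [-0.2, -0.1], [0.3, -0.9], [0.0, -0.0]]
('wrist', 'top', 'scene') [ 0.504  -0.1239 -0.4531  0.1776] -25.96 5.01
[[0.3, -0.9], [-0.5, 0.1], [-0.0, 1.2], [0.4, 0.5], [1.9, -0.4], [-1.1, 0.8], [-1.5, 1.4], [0.3, -0.5], [-0.2, 0.2]]
-25.582494573088123
```

```bash
cat > mv.py <<'E'
from h import *
O=np.array([.504,-.124]);a=np.radians(-25.8);U=np.array([np.cos(a),np.sin(a)]);V=np.array([-U[1],U[0]])
def st(o):
    Rt=R.from_quat(o["tool_rot"]).as_matrix();b=o["eef_pos"]+.044*Rt[:,2];d=b[:2]-O
    return np.array([d@U,d@V,b[2]]),Rt
def to(o,x,y,z):
    b,Rt=st(o);dx,dy,dz=np.array([x,y,z])-b;w=np.r_[U*dx+V*dy,dz];return (Rt.T@w).round(4)
if __name__=="__main__":
    import sys
    o=bot.get_obs();b,Rt=st(o);print("t",o["clock"],"bar in stand",b.round(4),"F",o["ft_force"].round(2),"F_s",np.round([o["ft_force"][:2]@U,o["ft_force"][:2]@V],2),"tau",o["tau"][1:4].round(2),"jawyaw",np.degrees(np.arctan2(Rt[1,1],Rt[0,1])).round(2),"w",o["grip_width"].round(4))
    v=list(map(float,sys.argv[1:]))
    for i in range(0,len(v),3): print(v[i:i+3],to(o,*v[i:i+3]))
E
python3 mv.py -.09 0 .197 -.033 0 .197; python3 -c "
from h import *
from mv import *
o=bot.get_obs();Rt=st(o)[1]
for k in (0.004,.044): 
  for y in (-.02,0,.02): print(k,y,proj('wrist',o['eef_pos']+k*Rt[:,2]+y*Rt[:,0],o).round(1))"
```

```text
0.004 -0.02 [279.3 303.3]
0.004 0 [279.4 270.6]
0.004 0.02 [279.4 234.1]
0.044 -0.02 [279.3 269.1]
0.044 0 [279.3 240.5]
0.044 0.02 [279.3 209.7]Traceback (most recent call last):
  File "mv.py", line 10, in <module>
    o=bot.get_obs();b,Rt=st(o);print("t",o["clock"],"bar in stand",b.round(4),"F",o["ft_force"].round(2),"F_s",np.round([o["ft_force"][:2]@U,o["ft_force"][:2]@V],2),"tau",o["tau"][1:4].round(2),"jawyaw",np.degrees(np.arctan2(Rt[1,1],Rt[0,1])).round(2),"w",o["grip_width"].round(4))
                                                                                                                                                                                                                                                                ^^^^^^^^^^^^^^^^^^^^^
AttributeError: 'float' object has no attribute 'round'
```

```bash
sed -i 's/o\["grip_width"\].round(4)/round(o["grip_width"],4)/' mv.py; python3 mv.py -.09 0 .197 -.033 0 .197
```

```text
t 11.5 bar in stand [-0.0902 -0.0016  0.2548] F [-0.32  0.82 -0.86] F_s [-0.65  0.6 ] tau [-29.77  26.48  -0.15] jawyaw -25.58 w 0.009
[-0.09, 0.0, 0.197] [-0.0002 -0.0005  0.0578]
[-0.033, 0.0, 0.197] [-0.0004  0.0565  0.0585]
```

```bash
python3 -m inch '[[0,0,0.025,0,1],[0,0,0.05,0,1],[0,0,0.058,0,1],[0,0,0.058,0,1],[0,0.015,0.058,0,1],[0,0.03,0.058,0,1],[0,0.045,0.058,0,1],[0,0.0565,0.058,0,1],[0,0.0565,0.058,0,1],[0,0.0565,0.058,0,1]]'
python3 mv.py
python3 - <<'E'
from h import *
a=bot.camera("wrist");b=bot.camera("scene");c=bot.camera("top")
cv2.imwrite("pics/w18.png",a[:,:,::-1]);cv2.imwrite("pics/s18.png",cv2.resize(b[110:270,150:310,::-1],(600,600),interpolation=cv2.INTER_CUBIC))
cv2.imwrite("pics/t18.png",cv2.resize(c[140:240,150:270,::-1],(720,600),interpolation=cv2.INTER_CUBIC))
cv2.imwrite("pics/w18z.png",cv2.resize(a[150:280,230:430,::-1],(800,520),interpolation=cv2.INTER_CUBIC))
E
```

```text
clock: 12.75
eef_pos: [0.4731, -0.1092, 0.2415]
tool_rot: [0.846, 0.534, 0.016, -0.003]
ft_force: [0.2, 0.1, -1.6]
grip_width: 0.0089
t 12.75 bar in stand [-0.0337  0.0013  0.1975] F [ 0.21  0.09 -1.55] F_s [0.15 0.17] tau [-35.57  26.24  -0.2 ] jawyaw -25.49 w 0.0089
```

View pics/w18z.png

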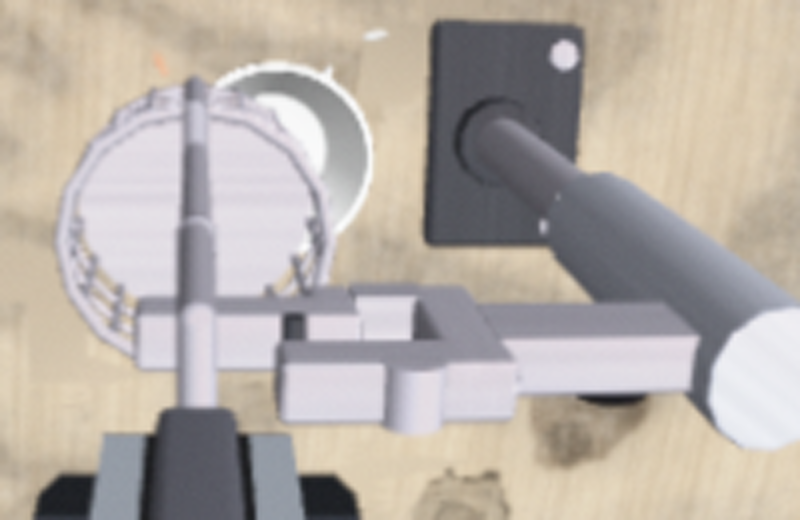

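View pics/s18.png

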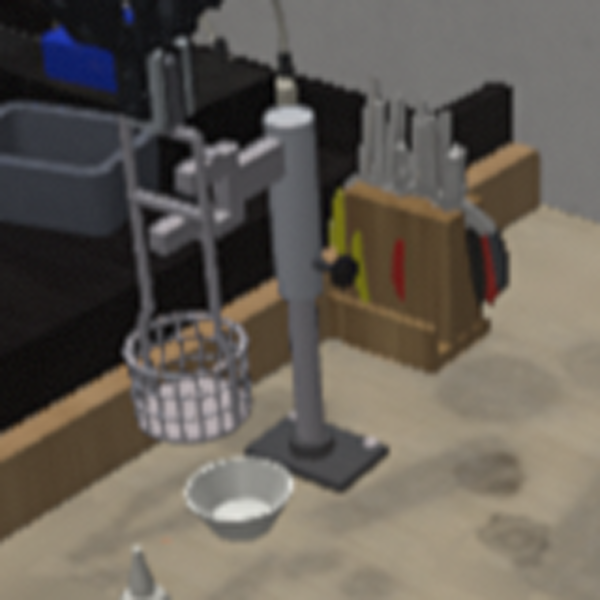

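```bash
python3 -m inch '[[0,0,0.001,0,1],[0,0,0.002,0,1],[0,0,0.002,0,1],[0,0,0.002,0,1]]'; python3 mv.py;python3 -m inch '[[0,0,0.001,0,1],[0,0,0.001,0,1],[0,0,0.001,0,1]]'; python3 mv.py;python3 -m inch '[[0,0,0.001,0,1],[0,0,0.001,0,1],[0,0,0.001,0,1]]'; python3 mv.py
```

```text
clock: 13.4
eef_pos: [0.4735, -0.1092, 0.2398]
tool_rot: [0.845, 0.534, 0.016, -0.003]
ft_force: [0.5, -0.2, -1.4]
grip_width: 0.0092
t 13.4 bar in stand [-0.0333  0.0014  0.1958] F [ 0.49 -0.25 -1.4 ] F_s [ 0.55 -0.01] tau [-35.84  26.    -0.15] jawyaw -25.49 w 0.0092
clock: 13.78
eef_pos: [0.4736, -0.1092, 0.2387]
tool_rot: [0.846, 0.534, 0.016, -0.003]
ft_force: [-0.5, -0.7, -2.7]
grip_width: 0.009
t 13.775 bar in stand [-0.0333  0.0014  0.1948] F [-0.47 -0.66 -2.71] F_s [-0.13 -0.8 ] tau [-35.84  26.    -0.15] jawyaw -25.49 w 0.009
clock: 14.15
eef_pos: [0.4736, -0.1092, 0.2378]
tool_rot: [0.846, 0.534, 0.016, -0.003]
ft_force: [-0.2, 0.0, -1.1]
grip_width: 0.009
t 14.15 bar in stand [-0.0332  0.0015  0.1938] F [-0.22  0.02 -1.13] F_s [-0.21 -0.08] tau [-35.84  25.99  -0.15] jawyaw -25.49 w 0.009
```

```bash
for i in 1 2 ; do python3 -m inch '[[0,0,0.001,0,1],[0,0,0.001,0,1],[0,0,0.001,0,1]]' >/dev/null; python3 mv.py; done
```

```text
t 14.525 bar in stand [-0.0333  0.0015  0.1928] F [ 0.11 -0.07 -1.26] F_s [ 0.13 -0.02] tau [-35.85  25.97  -0.15] jawyaw -25.49 w 0.0092
t 14.9 bar in stand [-0.0331  0.0015  0.1919] F [-0.35 -0.49  0.09] F_s [-0.1  -0.59] tau [-35.31  25.55  -0.17] jawyaw -25.49 w 0.009
```

```bash
python3 -m inch '[[0,0,0.0005,0,1],[0,0,0.0005,0,1]]' >/dev/null; python3 mv.py
```

```text
t 15.15 bar in stand [-0.033   0.0016  0.1918] F [-1.19 -0.31  3.54] F_s [-0.94 -0.79] tau [-33.65  24.71  -0.57] jawyaw -25.49 w 0.0091
```

```bash
python3 mv.py -.033 0 .193 -.02 0 .193 -.01 0 .193 0 0 .193
```

```text
t 15.15 bar in stand [-0.033   0.0016  0.1918] F [-1.19 -0.31  3.54] F_s [-0.94 -0.79] tau [-33.65  24.71  -0.57] jawyaw -25.49 w 0.0091
[-0.033, 0.0, 0.193] [-0.0015  0.     -0.0012]
[-0.02, 0.0, 0.193] [-0.0016  0.013  -0.001 ]
[-0.01, 0.0, 0.193] [-0.0017  0.023  -0.0009]
[0.0, 0.0, 0.193] [-0.0017  0.033  -0.0008]
```

```bash
python3 -m inch '[[0,0,-0.0018,0,1],[0,0.003,-0.0018,0,1],[0,0.006,-0.0017,0,1],[0,0.009,-0.0017,0,1],[0,0.011,-0.0016,0,1],[0,0.011,-0.0016,0,1]]' ; python3 mv.py
python3 -m inch '[[0,0.002,0,0,1],[0,0.004,0,0,1],[0,0.006,0.0001,0,1],[0,0.006,0.0001,0,1]]' >/dev/null; python3 mv.py
```

```text
clock: 15.9
eef_pos: [0.4833, -0.1138, 0.2367]
tool_rot: [0.846, 0.534, 0.016, -0.003]
ft_force: [-1.0, 0.9, -1.9]
grip_width: 0.0093
t 15.9 bar in stand [-0.0226  0.0015  0.1928] F [-1.02  0.92 -1.92] F_s [-1.32  0.38] tau [-37.    26.6   -0.55] jawyaw -25.49 w 0.0093
t 16.4 bar in stand [-0.0182  0.0015  0.1919] F [-4.57  2.24 -2.49] F_s [-5.09  0.02] tau [-38.25  29.04  -2.35] jawyaw -25.48 w 0.009
```

```bash
for i in 1 2; do python3 -m inch '[[0,0.002,-0.0001,0,1],[0,0.003,-0.0002,0,1],[0,0.003,-0.0002,0,1]]' >/dev/null; python3 mv.py; done
```

```text
t 16.775 bar in stand [-0.0151  0.0014  0.192 ] F [-4.67  1.96 -3.83] F_s [-5.06 -0.26] tau [-39.54  29.59  -2.14] jawyaw -25.48 w 0.0092
t 17.15 bar in stand [-0.0081  0.0018  0.1945] F [ 0.03 -0.04 -1.05] F_s [ 0.05 -0.03] tau [-37.72  25.72  -0.17] jawyaw -25.51 w 0.0093
```

```bash
python3 - <<'E'
from h import *
a=bot.camera("wrist");b=bot.camera("scene")
cv2.imwrite("pics/w19z.png",cv2.resize(a[150:280,200:400,::-1],(800,520),interpolation=cv2.INTER_CUBIC));cv2.imwrite("pics/s19.png",cv2.resize(b[110:270,150:310,::-1],(600,600),interpolation=cv2.INTER_CUBIC))
E
python3 mv.py 0 0 .1935
```

```text
t 17.25 bar in stand [-0.0086  0.0018  0.1946] F [-0.27  0.44 -1.96] F_s [-0.43  0.28] tau [-37.91  25.99  -0.21] jawyaw -25.5 w 0.0093
[0.0, 0.0, 0.1935] [-0.0019  0.0086  0.0012]
```

View pics/w19z.png

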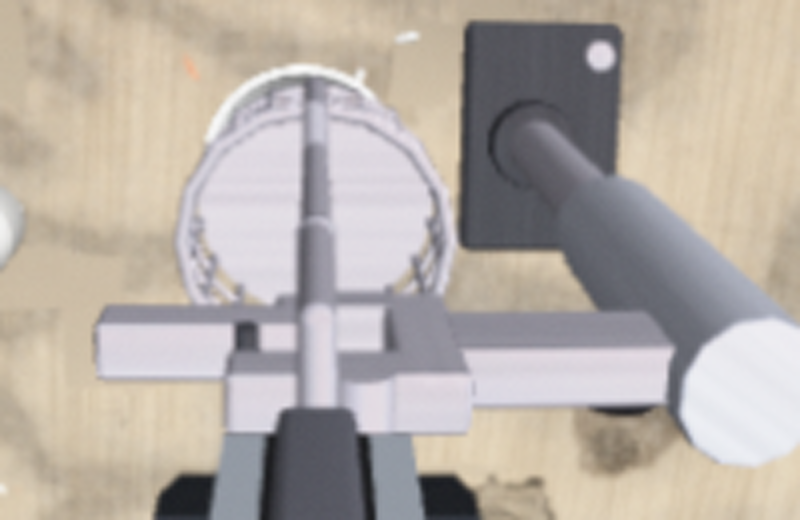

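View pics/s19.png

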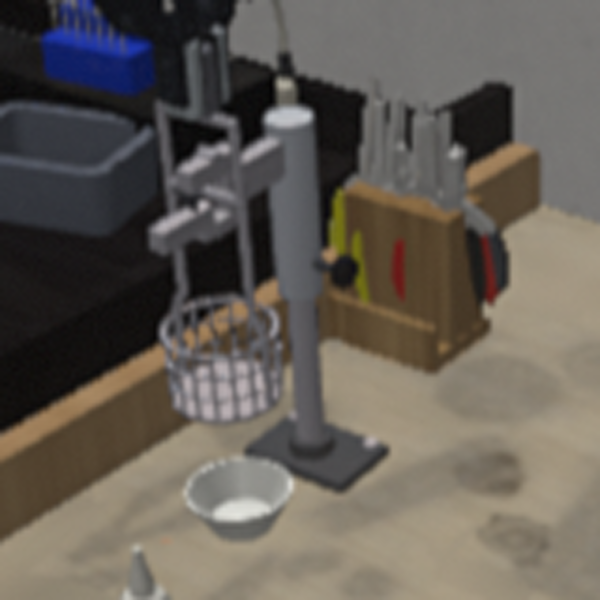

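```bash
python3 -m inch '[[0,0.002,0.0012,0,1],[0,0.004,0.0012,0,1],[0,0.006,0.0012,0,1],[0,0.006,0.0012,0,1]]' >/dev/null; python3 mv.py; for i in 1 2; do python3 -m inch '[[0,0.001,0,0,1],[0,0.001,0,0,1],[0,0.001,0,0,1]]' >/dev/null; python3 mv.py; done
```

```text
t 17.75 bar in stand [-0.004   0.0017  0.1923] F [-0.16  0.79 -1.65] F_s [-0.48  0.64] tau [-38.77  26.14  -0.18] jawyaw -25.49 w 0.009
t 18.125 bar in stand [-0.0033  0.0017  0.1924] F [-0.44 -1.17 -1.63] F_s [ 0.11 -1.24] tau [-38.84  26.08  -0.15] jawyaw -25.49 w 0.0092
t 18.5 bar in stand [-0.0022  0.0017  0.1924] F [ 0.74 -0.09 -1.9 ] F_s [0.71 0.24] tau [-38.96  26.09  -0.15] jawyaw -25.49 w 0.0089
```

```bash
for i in 1 2 3 4; do python3 -m inch '[[0,0.001,0,0,1],[0,0.001,0,0,1],[0,0.001,0,0,1]]' >/dev/null; python3 mv.py; done
```

```text
t 18.875 bar in stand [-0.0012  0.0017  0.1924] F [ 0.43  0.12 -1.45] F_s [0.34 0.29] tau [-39.06  26.09  -0.15] jawyaw -25.49 w 0.0091
t 19.25 bar in stand [-0.0002  0.0017  0.1924] F [ 0.21  0.07 -1.01] F_s [0.16 0.15] tau [-39.16  26.1   -0.15] jawyaw -25.49 w 0.0085
t 19.625 bar in stand [0.0004 0.0017 0.1923] F [-0.85  0.79 -0.84] F_s [-1.11  0.34] tau [-39.05  26.59  -0.73] jawyaw -25.48 w 0.0091
t 20.0 bar in stand [0.0008 0.0017 0.1923] F [-5.07  2.1   1.31] F_s [-5.48 -0.31] tau [-38.31  27.83  -2.43] jawyaw -25.48 w 0.009
```

```bash
python3 -m inch '[[0,-0.0032,0,0,1],[0,-0.0032,0,0,1],[0,-0.0032,0,0,1]]' >/dev/null; python3 mv.py; python3 -m inch '[[0,0,0.001,0,1],[0,0,0.002,0,1],[0,0,0.002,0,1]]' >/dev/null; python3 mv.py; 
```

```text
t 20.375 bar in stand [-0.0007  0.0017  0.1926] F [ 0.32  0.63 -1.35] F_s [0.01 0.7 ] tau [-39.09  26.07  -0.17] jawyaw -25.49 w 0.0092
t 20.75 bar in stand [-0.0014  0.0017  0.1902] F [ 0.47  0.01 -1.26] F_s [0.42 0.21] tau [-39.06  26.05  -0.17] jawyaw -25.49 w 0.0093
```

```bash
for i in 1 2 3; do python3 -m inch '[[0,0,0.001,0,1],[0,0,0.002,0,1],[0,0,0.002,0,1]]' >/dev/null; python3 mv.py; done; for i in 1 2; do python3 -m inch '[[0,0,0.001,0,1],[0,0,0.001,0,1],[0,0,0.001,0,1]]' >/dev/null; python3 mv.py; done
```

```text
t 21.125 bar in stand [-0.0015  0.0018  0.1883] F [ 0.63  0.04 -2.07] F_s [0.55 0.31] tau [-39.06  26.01  -0.17] jawyaw -25.49 w 0.0091
t 21.5 bar in stand [-0.0014  0.0019  0.1863] F [ 1.51  0.12 -1.86] F_s [1.3  0.77] tau [-39.08  25.99  -0.17] jawyaw -25.49 w 0.009
t 21.875 bar in stand [-0.0014  0.0019  0.1843] F [ 0.14  0.55 -1.33] F_s [-0.11  0.55] tau [-39.1   25.96  -0.17] jawyaw -25.49 w 0.0091
t 22.25 bar in stand [-0.0013  0.002   0.1834] F [-0.07  0.19 -1.56] F_s [-0.15  0.15] tau [-39.1   25.94  -0.15] jawyaw -25.49 w 0.0093
t 22.625 bar in stand [-0.0013  0.002   0.1824] F [ 0.18  0.43 -0.93] F_s [-0.02  0.46] tau [-39.11  25.93  -0.15] jawyaw -25.49 w 0.0091
```

```bash
for i in 1 2; do python3 -m inch '[[0,0,0.0005,0,1],[0,0,0.0005,0,1]]' >/dev/null; python3 mv.py; done
```

```text
t 22.875 bar in stand [-0.0012  0.002   0.182 ] F [ 0.4   0.09 -1.56] F_s [0.32 0.26] tau [-38.93  25.8   -0.16] jawyaw -25.49 w 0.0093
t 23.125 bar in stand [-0.0012  0.002   0.1819] F [-1.27 -0.35  2.2 ] F_s [-0.99 -0.86] tau [-37.4   25.1   -0.53] jawyaw -25.49 w 0.0088
```

```bash
python3 -m inch '[[0,0,-0.0004,0,1],[0,0,-0.0004,0,0.85],[0,0,-0.0004,0,0.8],[0,0,-0.0004,0,0.7],[0,0,-0.0004,0,0.6],[0,0,-0.0004,0,0.5],[0,0,-0.0004,0,0.5],[0,0,-0.0004,0,0.5]]'; python3 mv.py
python3 - <<'E'
from h import *
a=bot.camera("wrist");b=bot.camera("scene")
cv2.imwrite("pics/w20z.png",cv2.resize(a[150:420,150:420,::-1],(600,600),interpolation=cv2.INTER_CUBIC));cv2.imwrite("pics/s20.png",cv2.resize(b[110:270,150:310,::-1],(600,600),interpolation=cv2.INTER_CUBIC))
E
```

```text
clock: 24.12
eef_pos: [0.5026, -0.1226, 0.2258]
tool_rot: [0.846, 0.534, 0.016, -0.003]
ft_force: [0.8, -0.2, 0.7]
grip_width: 0.0429
t 24.125 bar in stand [-0.0013  0.002   0.1818] F [ 0.8  -0.17  0.74] F_s [0.8 0.2] tau [-38.37  25.36  -0.14] jawyaw -25.49 w 0.0429
```

View pics/w20z.png

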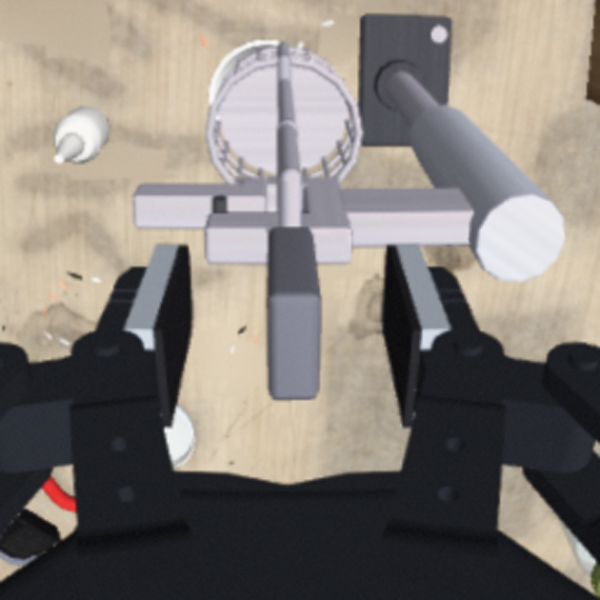

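View pics/s20.png

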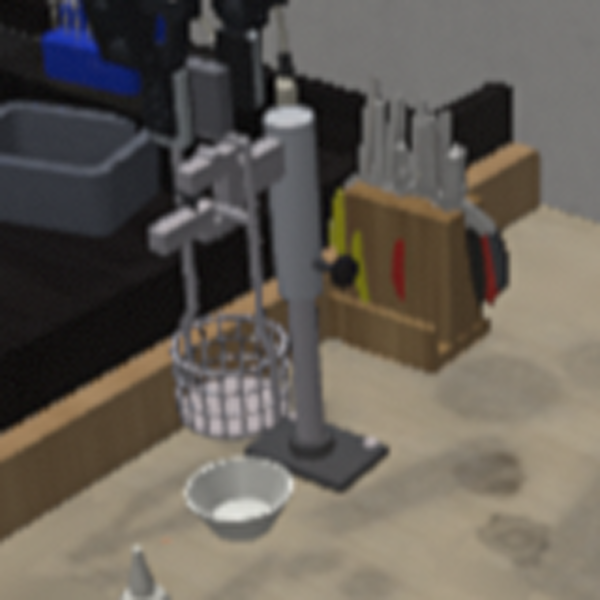

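```bash
python3 -m inch '[[0,0,-0.01,0,0.5],[0,0,-0.025,0,0.5],[0,0,-0.045,0,0.5],[0,0,-0.065,0,0.5],[0,0,-0.085,0,0.5],[0,0,-0.1,0,0.5],[0,0,-0.1,0,0.5],[0,0,-0.1,0,0.5],[0,0,-0.1,0,0.5],[0,0,-0.1,0,0.5]]'; 
python3 - <<'E'
from h import *
o=bot.get_obs()
a=bot.camera("wrist");b=bot.camera("scene");c=bot.camera("top")
cv2.imwrite("pics/w21z.png",cv2.resize(a[100:300,180:440,::-1],(780,600),interpolation=cv2.INTER_CUBIC));cv2.imwrite("pics/s21.png",cv2.resize(b[110:290,150:330,::-1],(600,600),interpolation=cv2.INTER_CUBIC));cv2.imwrite("pics/s22.png",b[:,:,::-1])
for n in("wrist","scene"):
  for t in("bar","tab","basket"):
    for k in bot.spot_point(n,t)[:1]: 
        p=np.array(k["point"])*[560,420];z={"bar":.182,"tab":.24,"basket":.067}[t];q=onz(n,p,z,o)[:2]-[.504,-.124];print(n,t,round(k["score"],2),p.round(1),round(q@[.900,-.435],4),round(q@[.435,.9],4))
for n in("scene","top"):
  for t in("dish","glue","tin"):
    for k in bot.spot_point(n,t)[:1]: print(n,t,k["score"],onz(n,np.array(k["point"])*[560,420],0).round(4))
E
```

```text
clock: 25.48
eef_pos: [0.4998, -0.1247, 0.3251]
tool_rot: [0.846, 0.534, 0.016, -0.003]
ft_force: [-0.2, -0.1, 1.1]
grip_width: 0.043
wrist bar 0.88 [277.4 199.6] -0.0034 0.0011
wrist tab 0.67 [280.5 217.5] -0.0016 0.0015
wrist basket 0.79 [280.  175.6] 0.0005 0.0043
scene bar 0.89 [206.2 166.9] -0.0045 -0.0007
scene tab 0.56 [207.4 132.7] 0.0145 0.0058
scene basket 0.83 [214.1 219.2] 0.001 -0.0028
scene dish 0.78 [ 0.5035 -0.1251  0.    ]
scene glue 0.62 [ 0.3943 -0.1025  0.    ]
scene tin 0.65 [ 0.3847 -0.4486  0.    ]
top dish 0.45 [ 0.4838 -0.117   0.    ]
top glue 0.55 [ 0.4026 -0.0938  0.    ]
top tin 0.68 [ 0.3948 -0.4405  0.    ]
```

View pics/w21z.png

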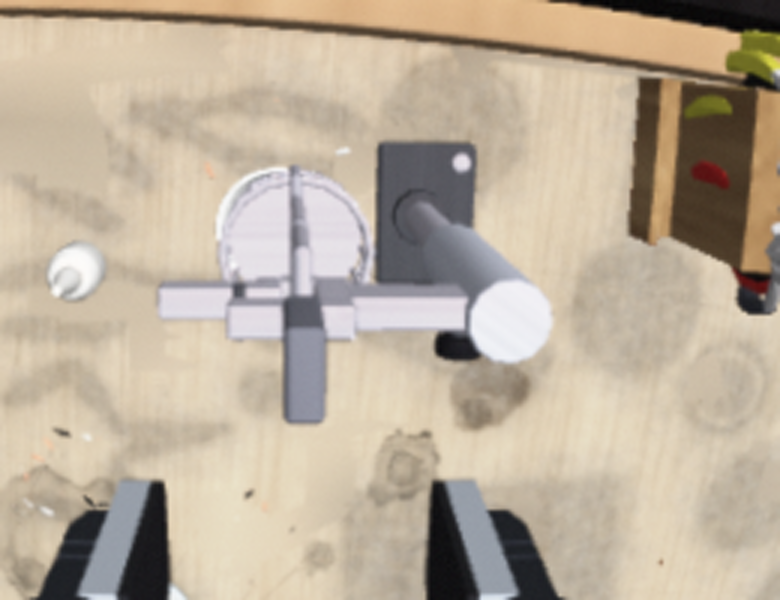

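View pics/s21.png

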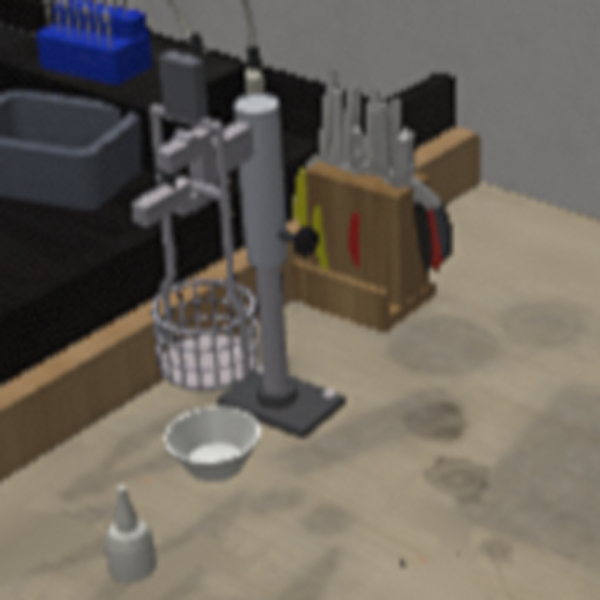

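```bash
python3 -m inch '[[0,0,0,0,0.5],[0,0,0,0,0.5],[0,0,0,0,0.5],[0,0,0,0,0.5],[0,0,0,0,0.5],[0,0,0,0,0.5],[0,0,0,0,0.5],[0,0,0,0,0.5],[0,0,0,0,0.5],[0,0,0,0,0.5]]'
python3 - <<'E'
from h import *
a=bot.camera("scene").astype(int)
for _ in range(4): b=bot.camera("scene").astype(int);print(abs(b-a)[110:290,180:260].max(),end=" ")
old=cv2.imread("pics/s22.png")[:,:,::-1].astype(int);print(abs(old-b)[110:290,180:260].max())
bot.job_done()
E
```

```text
clock: 27.48
eef_pos: [0.5001, -0.1248, 0.3257]
tool_rot: [0.845, 0.534, 0.016, -0.003]
ft_force: [-0.2, -0.3, 0.2]
grip_width: 0.0423
7 7 7 7 7
the job is handed in; nothing more can be done
```

The basket is hanging on the drip stand and I handed the job in at about 28 s of the 64 s allowed. No verdict was reported.

**What I did:** I gripped the basket by its tab, lifted it, and brought it to the hook at bar height. Lowering it, I felt the lip at a bar height of about 191.8 mm, which puts the throat floor at about 179 mm. I slid the bar through the gate, where the resistance was about 5 N, until it touched the back wall at about 5.5 N. Then I backed off 2 mm, let the bar down to the throat floor at a bar height of 182 mm, released it and raised the hand 100 mm.

**What the last checks showed:**
- **Basket:** It hangs upright and clear above the dish. Pictures taken over the last 2 s showed no motion beyond image noise.
- **Gate:** It looked closed in the wrist picture. I had no direct reading of the gate angle. From the bar's position I worked out that it reached about 1 rad while the bar pushed it.
- **Forces:** Readings at the wrist stayed near 5 N or below during hook contact. The basket-on-hook force itself is not measured directly.
- **Dish, glue bottle and tin:** They looked unmoved in the pictures. The network's dish position from the scene camera was unreliable and disagreed with the top camera by about 20 mm, so I relied on the pictures.
- **Bar position:** In the final pictures the network put the bar 3.4 to 4.5 mm short of the throat's middle. By feel it was centred to about 0.5 mm at release. I trust the felt value, since the camera numbers carry a few millimetres of calibration error.

**Not fully checked:**
- On the way over, the hand passed very close to, or through, a cable hanging near the robot. I felt no force from it.
- The tool also kept a 2° tilt after a wrist joint hit its limit early on; this did not affect the hang.

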